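# Put away the small parts after the weighing lesson

### The arm

A 6-joint arm with a two-finger parallel gripper is mounted at the origin on the work surface. World frame = base frame: x ahead of the robot, y to its left, z up, the work surface at z = 0. Lengths are in mm, angles in rad, forces in N, time in s.
With the tool pointing down it reaches from about 350 to 975 mm from the base axis. Payload 7.1 kg.
Tool frame: the origin (TCP) lies at the very end of the fingers, on their centre line; the grasp point (between the pads) lies 19 mm behind it; x points along the fingers, y is the direction in which the jaws open and shut, and the axes are right-handed (so a half turn about x gives the same grasp; the last joint's range is limited). The gripper opens to 88 mm and grips with 3 to 60 N. Pads are 20 mm wide; open, the fingers measure 115 mm over their backs; the gripper's body (75 mm by 178 mm) begins 61 mm behind the grasp point.
Start: joints at [1.149, 0.423, 1.63, -0, 1.089, -0.019], TCP at [244.965, 574.976, 222.675] pointing down, gripper open.
Joint ranges: [-3, 3], [-0.9, 2.11], [0.09, 2.58], [-1.31, 4.45], [0.11, 2.69], [-2.54, 2.54]. Speed limits (rad/s): [2.39, 2.39, 3.01, 3.14, 3.14, 3.14].

### API

Orientations are given as a rotation vector (axis times angle).
In Python, from workcell import ctrl gives the robot as it stands. The module is installed in compiled form; this text tells all that it offers.
- The arm moves only by the tool carry_out, never from a script. Its argument "commands" is a list of rows, each a list of 6 numbers: the shift along the tool's x, y, z in m, then the turn, a rotation vector about the tool's x, y, z in degrees. In form: [[tx, ty, tz, rx, ry, rz], ...]. A call has 1 to 8 rows; each row shifts and turns the pose as measured when the row begins, along the tool's axes as they then stand; what a row does not reach is not made up. A row lasts 1/8 s, in which the tool goes at most 62.5 mm and 10.7 degrees, less where a joint would pass 70% of its speed; a pose out of reach is approached as far as the arm can. A call with a gripper value outside its range is refused whole. "grip" is the closure, from 0 (fully open) to 1 (shut), set as the call begins (left out, the last holds). The fingers move at their own pace and stop on an object; the grip force is fixed at half the most. Time passes only in rows, so rows that do not move let the fingers close. It gives the time, the measured TCP pose, the force and the opening at its end, in the units of the state.
- ctrl.get_obs(): the state, without advancing time (a new reading comes with each control period).
- ctrl.get_image(name): name is "scene" or "side" or "wrist"; returns a dict with "pixels" (480x640x3 uint8, blue, green, red), "intrinsics" (3x3 intrinsics, pixels), "rvec" (rotation vector, rad) and "tvec" (3), from world to camera coordinates, as OpenCV has them. Camera axes: x right, y down, z forward; pixel columns grow to the right and rows downward; lengths in mm; the calibration is good to about 2 mm. The wrist camera is an equidistant fisheye: a pixel r from the principal point sees the ray r / f radians off the axis. A picture is of the moment at which its call begins. There is no depth.
- ctrl.close_job(): hands the job in, once; it reports no verdict.
The state is a dict: "t": time; "qpos": joint angles; "qvel": joint speeds; "joint_torque": joint torques, N m; "ee_pos": TCP position; "orientation": TCP orientation; "ft_force": force on the tool from outside, world axes, zero at the start; "moment": the same for the moment, N m; "width": finger opening in mm.
Only numpy, scipy, OpenCV 4.12 (cv2) and the standard library are available. Lean on these libraries where they do the work, as an engineer would, in place of code of your own. Each camera call takes 0.05 s, during which the arm holds its last target. There are 200 camera calls.

### The job

Clear the school lab bench: put the two glass vials in the divided tray, one in each bay, the two rubber bungs side by side in the plain flat steel tray, and the brass weight in the round recess of the wooden block. Everything should stand upright on the floor of its own place, and the beaker and the petri dish must be left where they stand.

Things in the scene. Friction and masses are not known exactly. Their poses are not given: they have to be found in the camera images.
- vial_a_center (a point): Sample vial of amber glass with a narrower white screw cap, standing upright on the bench: 26 mm diameter, 62 mm tall (cap 23 mm diameter, the top 12 mm), about 30 g. The point is its centre, 31 mm above its underside; z is its axis, upward. It fits either bay of the vial tray; the two vials are alike.
- vial_b_center (a point): Sample vial of amber glass with a narrower white screw cap, standing upright on the bench: 26 mm diameter, 62 mm tall (cap 23 mm diameter, the top 12 mm), about 30 g. The point is its centre, 31 mm above its underside; z is its axis, upward. It fits either bay of the vial tray; the two vials are alike.
- bung_a_center (a point): Dark rubber bung, a plain tapered plug standing on its wide end: 34 mm diameter at the foot, 28 mm at the top, 38 mm tall, about 35 g. The point is its centre, 19 mm above its underside; z is its axis, upward. The two bungs are alike.
- bung_b_center (a point): Dark rubber bung, a plain tapered plug standing on its wide end: 34 mm diameter at the foot, 28 mm at the top, 38 mm tall, about 35 g. The point is its centre, 19 mm above its underside; z is its axis, upward. The two bungs are alike.
- weight_center (a point): Brass weight standing upright: cylinder 30 mm in diameter and 40 mm tall, with a short neck and a knob of 19 mm diameter on top, 54 mm tall in all, about 250 g. The point is its centre, 27 mm above its underside; z is its axis, upward. Best gripped by the upper part of the cylinder.
- vial_tray: Small grey plastic tray with a divider, fixed to the bench, 62 mm (x) by 112 mm (y), 14 mm high, walls and floor 4 mm thick. Two equal bays, each 54 mm (x) by 50 mm (y) inside, their centres at y = +27 mm and y = -27 mm from the origin; bay floor 4 mm above the bench, walls and divider 10 mm above that floor. Origin: centre of its underside, on the bench; z up.
- bung_tray: Plain flat stainless steel tray without divider, fixed to the bench, 116 mm (x) by 164 mm (y), 12 mm high, walls and floor 4 mm thick (inside 108 by 156 mm, floor 4 mm above the bench). Origin: centre of its underside, on the bench; z up. The bungs stand well at y = +38 mm and y = -38 mm.
- weight_block: Square wooden block, fixed to the bench, 90 by 90 mm and 24 mm high, with one round recess of 49 mm diameter, 8 mm deep, in the middle of its top (recess floor 16 mm above the bench). Origin: centre of its underside, on the bench; z up.
- beaker: Bystander: loose glass beaker, open, 68 mm in diameter, 88 mm tall. Origin: centre of its underside. Leave it alone.
- petri: Bystander: loose closed petri dish, flat, 92 mm in diameter, 16 mm tall. Origin: centre of its underside. Leave it alone.

How it is judged:
By the outcome, as a careful person would: the job done as asked, in the order asked, and still so for the second after the job is handed in, with the robot touching nothing.
It also fails if it takes over 120 s, if anything falls off the work surface, if the arm or the gripper's body presses on something with over 40 N, if the wrist force passes 120 N, or if a joint passes its speed limit or range.

## Working session

There is one attempt and no reset: what is moved stays moved. The work goes in short steps, Python scripts to look and compute and a tool call to move; the robot and the scene stay as the last step left them, time stands still between calls to the robot, and variables do not carry over. Pictures are saved under pics/ and viewed, about 12 in all and at most 16, crops included, and the job is handed in when it is done.

Besides the shell and the picture viewer there is one more tool, called as name(argument=value, ...), one argument or row to a line, values as JSON. carry_out: Moves the arm, as the interface text tells. Its arguments: {"type":"object","properties":{"commands":{"type":"array"},"grip":{"type":"number"}},"required":["commands"]}

```bash
mkdir -p pics; cat > h.py <<'E'
import numpy as np, cv2
from workcell import ctrl
def grab(name, fn=None):
    im=ctrl.get_image(name)
    if fn: cv2.imwrite('pics/'+fn, im['pixels']); np.savez('pics/'+fn[:-4], K=im['intrinsics'], r=im['rvec'], t=im['tvec'], p=im['pixels'])
    return im
def load(fn):
    d=np.load('pics/'+fn+'.npz'); return dict(pixels=d['p'],intrinsics=d['K'],rvec=d['r'],tvec=d['t'])
def ray(im,uv,fish=False):
    K=np.array(im['intrinsics'],float); R,_=cv2.Rodrigues(np.array(im['rvec'],float)); t=np.array(im['tvec'],float).ravel()
    x=(uv[0]-K[0,2])/K[0,0]; y=(uv[1]-K[1,2])/K[1,1]
    if fish:
        th=np.hypot(x,y); s=np.sin(th)/th if th>1e-9 else 1; d=np.array([x*s,y*s,np.cos(th)])
    else: d=np.array([x,y,1.])
    d=R.T@d; return -R.T@t, d/np.linalg.norm(d)
def plane(im,uv,z,fish=False):
    c,d=ray(im,uv,fish); return c+d*(z-c[2])/d[2]
def meet(r1,r2):
    (c1,d1),(c2,d2)=r1,r2
    s=np.linalg.lstsq(np.c_[d1,-d2],c2-c1,rcond=None)[0]
    a,b=c1+s[0]*d1,c2+s[1]*d2; return (a+b)/2, np.linalg.norm(a-b)
def proj(im,P,fish=False):
    K=np.array(im['intrinsics'],float); R,_=cv2.Rodrigues(np.array(im['rvec'],float)); p=R@np.array(P,float)+np.array(im['tvec'],float).ravel()
    if fish:
        rr=np.hypot(p[0],p[1]); th=np.arctan2(rr,p[2]); q=p[:2]/max(rr,1e-9)*th
    else: q=p[:2]/p[2]
    return q*np.array([K[0,0],K[1,1]])+K[:2,2]
E
python3 - <<'E'
from h import *
for n in ('scene','side','wrist'):
    im=grab(n,n+'0.png'); c,d=ray(im,(320,240)); print(n,c.round(),d.round(2),np.array(im['intrinsics']).round(1).tolist())
o=ctrl.get_obs(); print({k:np.round(v,3) for k,v in o.items()})
E
```

```text
scene [1114. -484.  782.] [-0.55  0.46 -0.7 ] [[513.9, 0.0, 322.0], [0.0, 513.9, 245.9], [0.0, 0.0, 1.0]]
side [509. 511. 723.] [ 0.06 -0.6  -0.8 ] [[499.6, 0.0, 324.0], [0.0, 499.6, 242.7], [0.0, 0.0, 1.0]]
wrist [167. 608. 384.] [ 0.29 -0.11 -0.95] [[371.6, 0.0, 315.5], [0.0, 371.6, 239.8], [0.0, 0.0, 1.0]]
{'t': np.float64(0.15), 'qpos': array([ 1.149,  0.424,  1.63 , -0.   ,  1.089, -0.019]), 'qvel': array([ 0.001, -0.003, -0.002, -0.   , -0.001, -0.001]), 'joint_torque': array([-0.0000e+00, -5.4498e+01, -2.7392e+01,  6.4000e-02,  2.0000e-02,
       -0.0000e+00]), 'ee_pos': array([244.792, 574.606, 222.093]), 'orientation': array([ 0.315,  1.548, -0.317]), 'ft_force': array([0.485, 0.025, 0.262]), 'moment': array([-0.001,  0.03 ,  0.01 ]), 'width': np.float64(87.63)}
```

View pics/scene0.png

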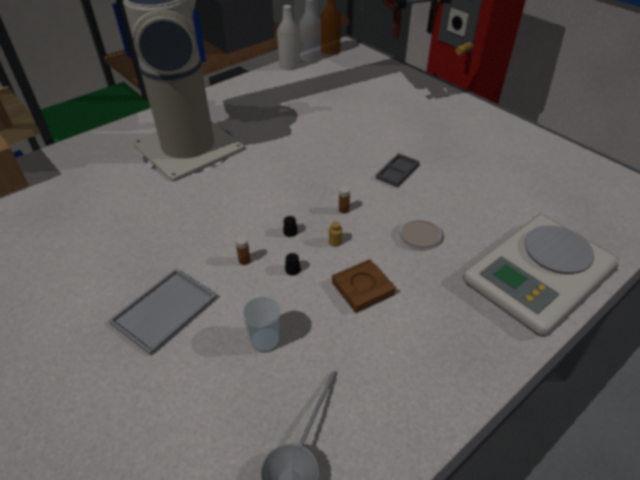

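View pics/side0.png

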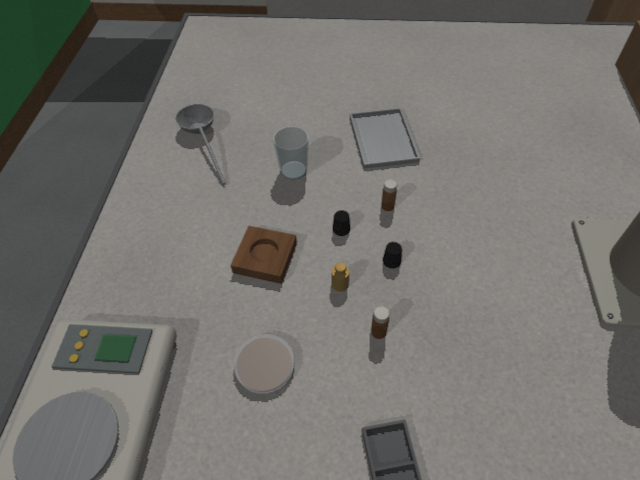

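View pics/wrist0.png

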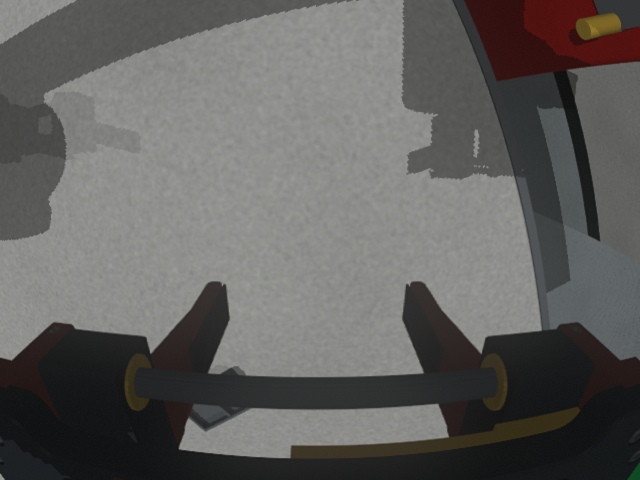

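The scene view shows vials at (243,252) and (344,200), bungs at (290,226) and (292,264), the weight at (335,234), the block at (363,285), the steel tray at (164,310), the vial tray at (398,170) and the beaker at (263,325). In the side view they are vials (389,196) and (380,323), bungs (342,223) and (393,255), weight (340,277), block (265,254) and steel tray (385,138), with the vial tray cut off at the bottom edge. The wrist view shows only a sliver of the vial tray, at (215,400).

```bash
cat > m.py <<'E'
from h import *
S,D=load('scene0'),load('side0')
def blob(im,uv,f,r=28):
    p=im['pixels']; u,v=uv; h=cv2.cvtColor(p,cv2.COLOR_BGR2HSV).astype(int)
    m=f(h[...,0],h[...,1],h[...,2]).astype(np.uint8); w=np.zeros_like(m); w[max(0,v-r):v+r,max(0,u-r):u+r]=1; m*=w
    cs,_=cv2.findContours(m,cv2.RETR_EXTERNAL,cv2.CHAIN_APPROX_NONE)
    return max(cs,key=cv2.contourArea)
def cen(c): M=cv2.moments(c); return np.array([M['m10'],M['m01']])/M['m00']
amber=lambda h,s,v:(s>110)&(h<25); dark=lambda h,s,v:v<45
if __name__=='__main__':
    for n,a,b,f in [('vialA',(243,255),(389,203),amber),('vialB',(344,205),(380,330),amber),('bungA',(290,226),(342,223),dark),('bungB',(292,264),(393,255),dark),('weight',(335,234),(340,277),amber)]:
        ca,cb=blob(S,a,f),blob(D,b,f)
        P,g=meet(ray(S,cen(ca)),ray(D,cen(cb)))
        print(n,cen(ca).round(1),cv2.boundingRect(ca),cen(cb).round(1),cv2.boundingRect(cb),P.round(1),'gap',round(g,1))
    wood=lambda h,s,v:(s>90)&(h<25); steel=lambda h,s,v:(s<255)&(h>95)&(h<125)&(s>12)
    out=[]
    for im,l in ((S,[((363,285),wood,40),((164,310),steel,62)]),(D,[((265,254),wood,42),((385,138),steel,48)])):
        o=im['pixels'].copy()
        for uv,f,r in l:
            c=blob(im,uv,f,r); h=cv2.convexHull(c)
            print(cv2.contourArea(h), cv2.approxPolyDP(h,4,True).reshape(-1,2).tolist()); cv2.drawContours(o,[h],-1,(0,0,255),1)
        out.append(o)
    a=cv2.resize(out[0][160:360,100:420],None,fx=2.4,fy=2.4,interpolation=3)[:, :768]
    cv2.imwrite('pics/c1.png',a)
    b=cv2.resize(out[1][90:350,220:440],None,fx=2.3,fy=2.3,interpolation=3); cv2.imwrite('pics/c2.png',b)
E
python3 m.py
```

```text
vialA [243.4 255.3] (238, 247, 12, 17) [387.9 200.8] (382, 191, 14, 20) [ 444.7 -123.9   17.1] gap 0.4
vialB [343.7 204. ] (340, 197, 9, 15) [378.7 329.4] (372, 319, 16, 20) [459.8 145.   16.9] gap 1.5
bungA [290.  226.5] (284, 217, 14, 19) [341.1 223.4] (333, 211, 17, 25) [513.4 -30.1  77.6] gap 38.1
bungB [292.4 264.4] (286, 254, 15, 21) [392.4 255.3] (383, 243, 19, 25) [451.7 -30.3 -51.6] gap 49.2
weight [335.1 234.2] (330, 222, 12, 24) [339.8 276.8] (332, 263, 17, 28) [526.6  56.9  24.6] gap 1.5
1890.0 [[394, 290], [355, 311], [333, 276], [369, 260]]
4.0 [[205, 305]]
2571.0 [[295, 236], [281, 282], [233, 272], [231, 264], [249, 226]]
0.0 [[377, 165]]
```

View pics/c1.png

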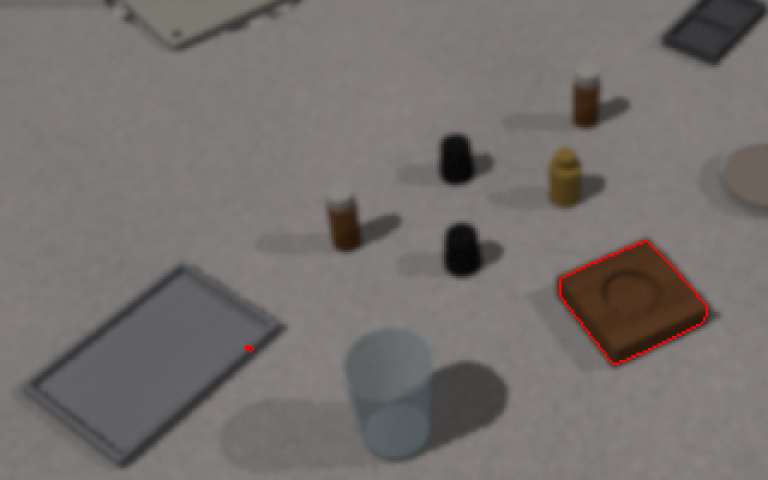

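View pics/c2.png

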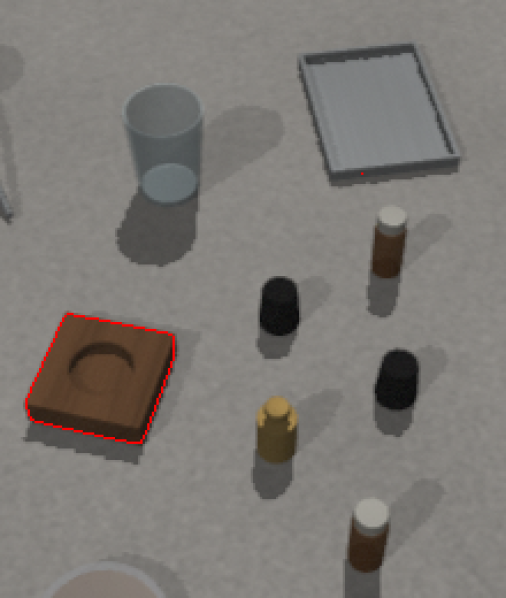

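```bash
cat > m2.py <<'E'
from m import *
for n,a,b in [('bung1',(290,226),(393,255)),('bung2',(292,264),(342,223))]:
    P,g=meet(ray(S,cen(blob(S,a,dark))),ray(D,cen(blob(D,b,dark)))); print(n,P.round(1),round(g,1))
sc=np.array([[185,265],[285,327],[123,464],[27,388]])/2.4+[100,160]
sd=np.array([[333,173],[300,55],[414,45],[458,155]])/2.3+[220,90]
A=[plane(S,q,12)[:2] for q in sc]; B=[plane(D,q,12)[:2] for q in sd]
print('tray scene',np.round(A).tolist(),'side',np.round(B).tolist())
for b in B:
    k=np.argmin([np.linalg.norm(a-b) for a in A]); P,g=meet(ray(S,sc[k]),ray(D,sd[[i for i in range(4) if B[i] is b][0]])); print(P.round(1),round(g,1))
# block top rim
bs=np.array([[648,240],[707,306],[612,352],[560,280]])/2.4+[100,160]
bd=np.array([[68,314],[176,338],[143,432],[27,404]])/2.3+[220,90]
A=[plane(S,q,24)[:2] for q in bs]; B=[plane(D,q,24)[:2] for q in bd]
print('block',np.round(A).tolist(),np.round(B).tolist(),np.mean(A,0),np.mean(B,0))
r,g=meet(ray(S,np.array([631,291])/2.4+[100,160]),ray(D,np.array([101,366])/2.3+[220,90])); print('recess',r,g)
print('vialtray',[plane(S,q,14)[:2].round().tolist() for q in [(399,154),(420,161),(401,184),(376,177)]])
print('petri',plane(S,(421,235),16).round(),plane(D,(265,363),16).round(),'beaker',plane(S,(264,341),0).round(),plane(D,(293,170),0).round())
E
python3 m2.py
```

```text
bung1 [438.4   3.   17.9] 1.6
bung2 [530.6 -63.3  17.3] 1.9
tray scene [[388.0, -248.0], [501.0, -221.0], [534.0, -381.0], [423.0, -404.0]] side [[490.0, -222.0], [525.0, -381.0], [416.0, -401.0], [380.0, -250.0]]
[ 493.4 -220.8    9.1] 8.9
[ 527.5 -381.5    8.6] 6.4
[ 416.7 -404.6    7.8] 3.6
[ 382.8 -248.2   10.9] 6.8
block [[630.0, 61.0], [714.0, 45.0], [698.0, -45.0], [615.0, -26.0]] [[694.0, -42.0], [607.0, -23.0], [622.0, 64.0], [710.0, 45.0]] [664.3094677    8.53134856] [658.01030349  11.03927199]
recess [661.42537153   8.55455507  24.99969146] 2.7815801661207153
vialtray [[402.0, 390.0], [458.0, 408.0], [492.0, 302.0], [433.0, 276.0]]
petri [644. 202.  16.] [630. 212.  16.] beaker [ 634. -211.    0.] [ 635. -212.    0.]
```

```bash
cat > g.py <<'E'
import sys
from h import *
from scipy.spatial.transform import Rotation as Rot
def go(P,jaw=None):
    o=ctrl.get_obs(); R=Rot.from_rotvec(o['orientation']); M=R.as_matrix()
    print('t',round(float(o['t']),2),'tcp',np.round(o['ee_pos'],1),'jaw',round(np.degrees(np.arctan2(M[1,1],M[0,1])),1),'down',M[:,0].round(3),'q',np.round(o['qpos'],2),'w',round(float(o['width']),1),'F',np.round(o['ft_force'],1))
    if jaw is not None:
        j=np.radians(jaw); y=np.array([np.cos(j),np.sin(j),0]); x=np.array([0,0,-1.]); T=Rot.from_matrix(np.c_[x,y,np.cross(x,y)])
        print(' turn(tool,deg)',(R.inv()*T).as_rotvec(degrees=True).round(1),'shift after turn',(T.inv().apply(np.array(P)-o['ee_pos'])/1000).round(4))
    print(' shift now',(M.T@(np.array(P)-o['ee_pos'])/1000).round(4))
if __name__=='__main__':
    a=[float(v) for v in sys.argv[1:]]; go(a[:3],a[3] if len(a)>3 else None)
E
python3 g.py 460 145 180 15;python3 g.py 460 145 180 195
```

```text
t 0.15 tcp [244.8 574.6 222.1] jaw 66.9 down [-0.    -0.001 -1.   ] q [ 1.15  0.42  1.63 -0.    1.09 -0.02] w 87.6 F [0.5 0.  0.3]
 turn(tool,deg) [51.9  0.   0.1] shift after turn [0.0421 0.0967 0.4707]
 shift now [ 0.0424 -0.3108  0.3664]
t 0.15 tcp [244.8 574.6 222.1] jaw 66.9 down [-0.    -0.001 -1.   ] q [ 1.15  0.42  1.63 -0.    1.09 -0.02] w 87.6 F [0.5 0.  0.3]
 turn(tool,deg) [-1.281e+02 -1.000e-01  0.000e+00] shift after turn [ 0.0421 -0.0967 -0.4707]
 shift now [ 0.0424 -0.3108  0.3664]
```

carry_out(
  commands=[
    [0,0,0,10.4,0,0],
    [0,0,0,10.4,0,0],
    [0,0,0,10.4,0,0],
    [0,0,0,10.4,0,0],
    [0,0,0,10.4,0,0],
    [0,0.019,0.054,0,0,0],
    [0,0.019,0.054,0,0,0],
    [0,0.019,0.054,0,0,0],
  ],
  grip=0.35,
)

```text
t: 1.15
ee_pos: [337.1, 428.2, 219.7]
orientation: [1.03, 1.311, -1.037]
ft_force: [2.2, 0.6, 0.0]
width: 57.2
```

carry_out(
  commands=[
    [0,0.019,0.054,0,0,0],
    [0,0.019,0.054,0,0,0],
    [0,0.019,0.054,0,0,0],
    [0,0,0,0,0,0],
  ],
)

```text
t: 1.65
ee_pos: [433.9, 276.2, 219.8]
orientation: [1.032, 1.309, -1.04]
ft_force: [-0.3, 0.7, 0.2]
width: 56.9
```

```bash
python3 g.py 460 165 220 15; python3 -c "
from h import *
grab('wrist','w1.png')"
```

```text
t 1.65 tcp [433.9 276.2 219.8] jaw 13.3 down [-0.002 -0.005 -1.   ] q [ 0.55  0.27  1.87 -0.    1.01  0.32] w 56.9 F [-0.3  0.7  0.2]
 turn(tool,deg) [-1.7  0.2  0.2] shift after turn [-0.0002 -0.0036  0.1141]
 shift now [ 0.0003 -0.0002  0.1142]
```

View pics/w1.png

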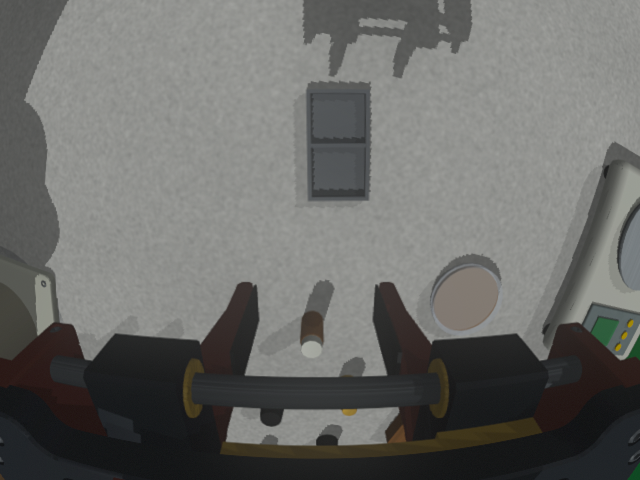

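The wrist view shows the vial tray square-on, spanning (307,84) to (370,200) with its divider at row 142. Vial B's cap is at (312,349), and bungs and the weight are visible behind the gripper bar.

```bash
cat > m3.py <<'E'
from m import *
W=load('w1')
g=cv2.cvtColor(W['pixels'],cv2.COLOR_BGR2GRAY); r=g[70:215,290:390]
print('rowsmean',[ (70+i,int(v)) for i,v in enumerate(g[70:215,325:355].mean(1))][::2])
c=blob(W,(338,142),lambda h,s,v:(v<100),62); 
rect=cv2.minAreaRect(c); bx=cv2.boxPoints(rect); print(rect, cv2.boundingRect(c))
pts=[plane(W,q,14,True)[:2] for q in bx]; print(np.round(pts,1).tolist(),np.mean(pts,0).round(1),[round(np.linalg.norm(pts[i]-pts[i-1]),1) for i in range(4)])
cap=blob(W,(312,349),lambda h,s,v:(s<40)&(v>150),14); u=cen(cap); print('cap',u,cv2.boundingRect(cap),plane(W,u,62,True).round(1))
am=blob(W,(313,326),amber,22); u=cen(am); print('amber',u,plane(W,u,25,True).round(1))
for n,P in (('cap',(460,145,62)),('tray',(446,344,14))): print(n,proj(W,P,True).round(),proj(D,P).round(),proj(S,P).round())
# height of divider centre, from scene + wrist
E
python3 m3.py
```

```text
rowsmean [(70, 127), (72, 128), (74, 129), (76, 137), (78, 142), (80, 139), (82, 101), (84, 90), (86, 91), (88, 91), (90, 85), (92, 81), (94, 75), (96, 79), (98, 78), (100, 81), (102, 85), (104, 85), (106, 85), (108, 85), (110, 84), (112, 84), (114, 84), (116, 84), (118, 84), (120, 84), (122, 84), (124, 84), (126, 84), (128, 83), (130, 84), (132, 83), (134, 84), (136, 83), (138, 66), (140, 59), (142, 60), (144, 83), (146, 83), (148, 77), (150, 77), (152, 79), (154, 84), (156, 84), (158, 84), (160, 84), (162, 84), (164, 84), (166, 84), (168, 84), (170, 84), (172, 85), (174, 85), (176, 85), (178, 85), (180, 85), (182, 85), (184, 86), (186, 86), (188, 82), (190, 62), (192, 61), (194, 60), (196, 63), (198, 86), (200, 102), (202, 130), (204, 129), (206, 131), (208, 142), (210, 143), (212, 144), (214, 146)]
((339.0, 140.0), (118.0, 64.0), 90.0) (307, 81, 65, 119)
[[396.4, 397.6], [456.6, 413.0], [486.3, 298.0], [423.3, 282.7]] [440.7 347.8] [np.float64(118.0), np.float64(62.1), np.float64(118.7), np.float64(64.9)]
cap [311.04859685 349.33812457] (301, 341, 21, 17) [461. 141.  62.]Traceback (most recent call last):
  File "m3.py", line 9, in <module>
    am=blob(W,(313,326),amber,22); u=cen(am); print('amber',u,plane(W,u,25,True).round(1))
  File "m.py", line 7, in blob
    return max(cs,key=cv2.contourArea)
ValueError: max() iterable argument is empty
```

carry_out(
  commands=[
    [0,0,0.05,-1.7,0,0],
    [0,0,0.045,0,0,0],
    [0,0,0,0,0,0],
  ],
)

```text
t: 2.08
ee_pos: [455.8, 186.9, 219.9]
orientation: [1.006, 1.325, -1.012]
ft_force: [0.4, 0.5, -0.4]
width: 57.0
```

```bash
python3 g.py 460 145 100 15; python3 -c "
from h import *
grab('wrist','w2.png')"
```

```text
t 2.08 tcp [455.8 186.9 219.9] jaw 15.4 down [-0.002 -0.003 -1.   ] q [ 0.37  0.23  1.92 -0.    0.99  0.1 ] w 57.0 F [ 0.4  0.5 -0.4]
 turn(tool,deg) [0.4 0.1 0.2] shift after turn [ 0.1199 -0.0068  0.0415]
 shift now [ 0.12   -0.0067  0.0412]
```

View pics/w2.png

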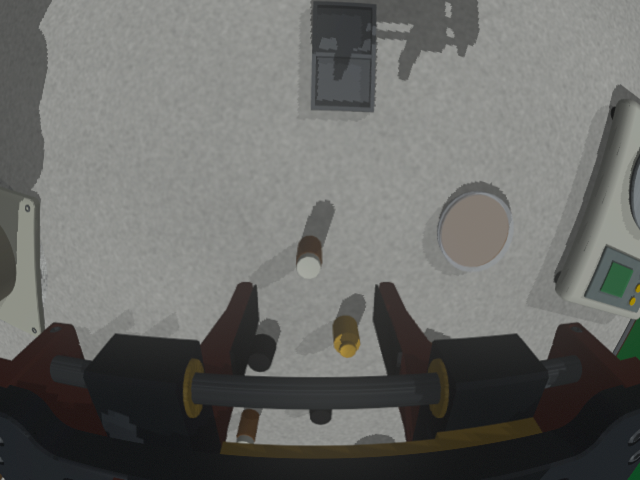

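Here vial B's cap is at (308,267), the weight's knob at (347,345), a bung top at (262,350), and the vial tray's divider at row 52, columns 313–375. I'll triangulate these with the previous wrist view.

```bash
cat > m4.py <<'E'
from m import *
A,B=load('w1'),load('w2')
cap=lambda im,uv:cen(blob(im,uv,lambda h,s,v:(s<50)&(v>150),14))
ua,ub=cap(A,(312,349)),cap(B,(308,267)); P,g=meet(ray(A,ua,True),ray(B,ub,True)); print('cap',ua,ub,P.round(1),round(g,1), plane(B,ub,62,True).round(1))
for w,x in ((A,340),(B,345)):
    gr=cv2.cvtColor(w['pixels'],cv2.COLOR_BGR2GRAY).astype(int); y0=140 if w is A else 52
    print([ (y0-10+i,int(v)) for i,v in enumerate(gr[y0-10:y0+11,x-5:x+6].mean(1))])
for k,(a,b) in {'div L':((308,141),(313,52.5)),'div R':((369.5,141),(375,52.5)),'near L':((307,199.5),(312,109.5)),'near R':((369,199.5),(375,109.5))}.items():
    P,g=meet(ray(A,a,True),ray(B,b,True)); print(k,P.round(1),round(g,1),plane(A,a,14,True).round(1)[:2],plane(B,b,14,True).round(1)[:2])
k=cen(blob(B,(347,345),lambda h,s,v:(s>100)&(v>120)&(h>15),14)); print('knob',k,plane(B,k,54,True).round(1))
E
python3 m4.py
```

```text
cap [311.04859685 349.33812457] [308.07873645 267.76473362] [461.2 140.6  61.5] 0.1 [461.2 140.9  62. ]
[(130, 83), (131, 84), (132, 83), (133, 84), (134, 84), (135, 84), (136, 83), (137, 77), (138, 66), (139, 59), (140, 59), (141, 59), (142, 60), (143, 72), (144, 83), (145, 84), (146, 83), (147, 79), (148, 77), (149, 77), (150, 77)]
[(42, 58), (43, 59), (44, 59), (45, 59), (46, 59), (47, 59), (48, 59), (49, 59), (50, 59), (51, 59), (52, 59), (53, 59), (54, 59), (55, 59), (56, 57), (57, 50), (58, 50), (59, 55), (60, 56), (61, 56), (62, 58)]
div L [4.108e+02 3.391e+02 2.000e-01] 0.0 [411.  339.9] [411.6 336.6]
div R [469.7 354.4  13. ] 0.4 [469.7 354.5] [469.4 354.1]
near L [424.6 281.1   7.7] 2.3 [423.4 282.2] [425.9 281.1]
near R [483.8 298.   19.5] 0.8 [484.5 297. ] [485.  298.6]
knob [345.42533937 348.04600302] [523.8  58.9  54. ]
```

carry_out(
  commands=[
    [0,-0.0036,0.023,0,0,0],
    [0,-0.0036,0.023,0,0,0],
    [0.05,0,0,0,0,0],
    [0.05,0,0,0,0,0],
    [0.02,0,0,0,0,0],
    [0,0,0,0,0,0],
  ],
)

```text
t: 2.88
ee_pos: [460.8, 152.0, 97.8]
orientation: [1.001, 1.329, -0.998]
ft_force: [0.4, 0.1, -0.4]
width: 57.0
```

```bash
python3 g.py 461 141 20 15; python3 -c "
from h import *
im=grab('wrist','w3.png'); print(proj(im,(461,141,62),True))"
```

```text
t 2.88 tcp [460.8 152.   97.8] jaw 16.1 down [ 0.001  0.001 -1.   ] q [0.29 0.42 2.02 0.   0.7  0.01] w 57.0 F [ 0.4  0.1 -0.4]
 turn(tool,deg) [ 1.1 -0.  -0.1] shift after turn [ 0.0778 -0.0026  0.0106]
 shift now [ 0.0778 -0.0029  0.0106]
[310.27080113 290.95103336]
```

View pics/w3.png

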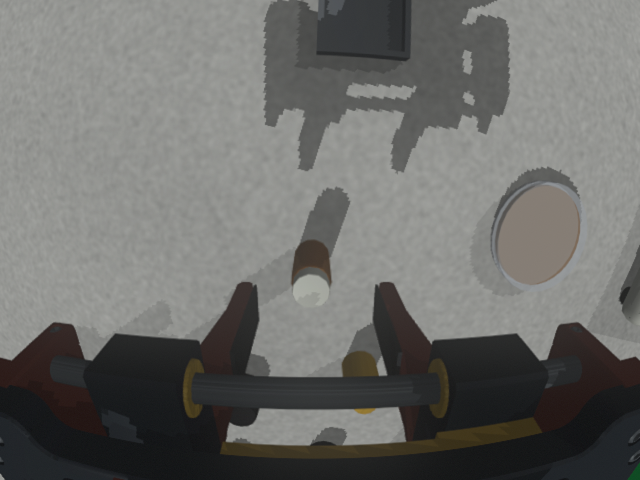

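The cap sits at (311,290), exactly where (461,141,62) projects, so I'll correct the shift and descend.

carry_out(
  commands=[
    [0,-0.003,0.011,0,0,0],
    [0,0,0,0,0,0],
    [0.035,0,0,0,0,0],
    [0.03,0,0,0,0,0],
    [0.01,0,0,0,0,0],
    [0,0,0,0,0,0],
  ],
)

```text
t: 3.68
ee_pos: [467.3, 142.2, 28.0]
orientation: [1.01, 1.32, -0.987]
ft_force: [-0.8, -0.0, -0.4]
width: 57.3
```

```bash
python3 g.py 461 141 20 15
```

```text
t 3.67 tcp [467.3 142.2  28. ] jaw 16.1 down [ 0.015  0.005 -1.   ] q [ 0.27  0.55  2.04  0.    0.53 -0.01] w 57.3 F [-0.8 -0.  -0.4]
 turn(tool,deg) [ 1.1 -0.1 -0.9] shift after turn [ 0.008  -0.0064 -0.0005]
 shift now [ 0.0079 -0.0065 -0.0006]
```

carry_out(
  commands=[
    [0.004,-0.006,0,0,0,-0.9],
    [0.004,0,0,0,0,0],
    [0,0,0,0,0,0],
  ],
)

```text
t: 4.05
ee_pos: [462.7, 140.8, 21.7]
orientation: [1.002, 1.328, -0.997]
ft_force: [0.3, -0.6, -0.4]
width: 57.2
```

```bash
python3 g.py 461 141 20 15
```

```text
t 4.05 tcp [462.7 140.8  21.7] jaw 16.1 down [ 0.003  0.002 -1.   ] q [ 0.27  0.57  2.04  0.    0.53 -0.01] w 57.2 F [ 0.3 -0.6 -0.4]
 turn(tool,deg) [ 1.1 -0.1 -0.2] shift after turn [ 0.0017 -0.0016 -0.0006]
 shift now [ 0.0017 -0.0016 -0.0007]
```

carry_out(
  commands=[
    [0,-0.0016,0,0,0,0],
    [0,0,0,0,0,0],
    [0,0,0,0,0,0],
    [0,0,0,0,0,0],
    [0,0,0,0,0,0],
    [0,0,0,0,0,0],
  ],
  grip=1.0,
)

```text
t: 4.8
ee_pos: [461.3, 140.4, 22.1]
orientation: [1.002, 1.328, -0.997]
ft_force: [0.4, -0.3, -0.0]
width: 25.2
```

carry_out(
  commands=[
    [-0.02,0,0,0,0,0],
    [-0.04,0,0,0,0,0],
    [-0.04,0,0,0,0,0],
    [0,0,0,0,0,0],
  ],
)

```text
t: 5.3
ee_pos: [460.5, 140.1, 124.0]
orientation: [1.001, 1.329, -0.998]
ft_force: [0.6, -0.1, -0.7]
width: 25.1
```

```bash
python3 g.py 434 373 110 14
```

```text
t 5.3 tcp [460.5 140.1 124. ] jaw 16.1 down [ 0.001  0.001 -1.   ] q [ 0.27  0.37  2.01  0.    0.76 -0.01] w 25.1 F [ 0.6 -0.1 -0.7]
 turn(tool,deg) [ 2.1 -0.1 -0.1] shift after turn [ 0.014   0.0306 -0.2324]
 shift now [ 0.0143  0.039  -0.2311]
```

carry_out(
  commands=[
    [0,0.006,-0.03,2.1,0,0],
    [0,0.006,-0.05,0,0,0],
    [0,0.006,-0.05,0,0,0],
    [0,0.006,-0.05,0,0,0],
    [0,0.006,-0.05,0,0,0],
    [0,0,0,0,0,0],
  ],
)

```text
t: 6.05
ee_pos: [430.1, 375.2, 117.2]
orientation: [1.027, 1.315, -1.035]
ft_force: [-0.4, -0.4, -0.5]
width: 25.1
```

```bash
python3 g.py 434 373 45 14
```

```text
t 6.05 tcp [430.1 375.2 117.2] jaw 13.7 down [-0.004 -0.003 -1.   ] q [0.7  0.49 1.82 0.   0.84 0.46] w 25.1 F [-0.4 -0.4 -0.5]
 turn(tool,deg) [-0.3  0.1  0.3] shift after turn [0.0722 0.0032 0.003 ]
 shift now [0.0722 0.0036 0.0029]
```

carry_out(
  commands=[
    [0,0.0035,0.003,0,0,0.3],
    [0.03,0,0,0,0,0],
    [0.03,0,0,0,0,0],
    [0.012,0,0,0,0,0],
    [0,0,0,0,0,0],
  ],
)

```text
t: 6.68
ee_pos: [434.5, 366.2, 41.0]
orientation: [1.029, 1.31, -1.038]
ft_force: [-0.0, 0.6, -0.7]
width: 24.9
```

```bash
python3 g.py 434 373 26 14
```

```text
t 6.67 tcp [434.5 366.2  41. ] jaw 13.5 down [-0.002 -0.005 -1.   ] q [ 0.68  0.61  1.85 -0.    0.69  0.45] w 24.9 F [-0.   0.6 -0.7]
 turn(tool,deg) [-0.5  0.3  0.2] shift after turn [ 0.015   0.0011 -0.0067]
 shift now [ 0.015   0.0011 -0.0068]
```

carry_out(
  commands=[
    [0,0.001,-0.007,0,0.3,0.2],
    [0,0,0,0,0,0],
    [0.009,0,0,0,0,0],
    [0.004,0,0,0,0,0],
    [0,0,0,0,0,0],
  ],
)

```text
t: 7.3
ee_pos: [435.5, 374.5, 29.8]
orientation: [1.038, 1.311, -1.029]
ft_force: [0.2, -0.8, 0.3]
width: 25.0
```

```bash
python3 g.py 434 373 26 14
```

```text
t 7.3 tcp [435.5 374.5  29.8] jaw 13.5 down [ 0.004  0.004 -1.   ] q [0.69 0.63 1.84 0.   0.67 0.45] w 25.0 F [ 0.2 -0.8  0.3]
 turn(tool,deg) [-0.5 -0.2 -0.3] shift after turn [ 0.0038 -0.0018  0.0011]
 shift now [ 0.0038 -0.0018  0.0012]
```

carry_out(
  commands=[
    [0.0025,0,0,0,0,0],
    [0.001,0,0,0,0,0],
    [0.0006,0,0,0,0,0],
    [0,0,0,0,0,0],
  ],
)

```text
t: 7.8
ee_pos: [435.6, 374.7, 26.3]
orientation: [1.039, 1.311, -1.029]
ft_force: [0.8, 0.2, -0.7]
width: 25.3
```

carry_out(
  commands=[
    [0,0,0,0,0,0],
    [0,0,0,0,0,0],
    [0,0,0,0,0,0],
    [0,0,0,0,0,0],
    [-0.02,0,0,0,0,0],
    [-0.06,0,0,0,0,0],
    [-0.06,0,0,0,0,0],
    [0,0,0,0,0,0],
  ],
  grip=0.35,
)

```text
t: 8.8
ee_pos: [435.5, 374.5, 173.6]
orientation: [1.04, 1.311, -1.028]
ft_force: [-0.1, -0.2, -0.2]
width: 57.1
```

```bash
python3 g.py 447 -100 170 13.5
```

```text
t 8.8 tcp [435.5 374.5 173.6] jaw 13.5 down [ 0.005  0.005 -1.   ] q [0.69 0.41 1.79 0.   0.94 0.45] w 57.1 F [-0.1 -0.2 -0.2]
 turn(tool,deg) [-0.  -0.2 -0.3] shift after turn [ 0.0036 -0.0996  0.4641]
 shift now [ 0.0013 -0.0995  0.4641]
```

carry_out(
  commands=[
    [0,-0.008,0.035,0,-0.2,-0.3],
    [0,-0.011,0.052,0,0,0],
    [0,-0.011,0.052,0,0,0],
    [0,-0.011,0.052,0,0,0],
    [0,-0.011,0.052,0,0,0],
    [0,-0.011,0.052,0,0,0],
    [0,-0.011,0.052,0,0,0],
    [0,-0.011,0.052,0,0,0],
  ],
)

```text
t: 9.8
ee_pos: [444.3, -42.2, 174.0]
orientation: [1.031, 1.314, -1.026]
ft_force: [0.8, 0.2, 0.1]
width: 56.7
```

carry_out(
  commands=[
    [0,-0.011,0.05,0,0,0],
    [0,0,0,0,0,0],
  ],
)

```text
t: 10.05
ee_pos: [444.5, -97.7, 173.7]
orientation: [1.034, 1.312, -1.03]
ft_force: [-0.4, 0.3, 1.0]
width: 57.0
```

```bash
python3 g.py 445 -124 100 13.5; python3 -c "
from h import *
grab('wrist','w4.png')"
```

```text
t 10.05 tcp [444.5 -97.7 173.7] jaw 13.6 down [ 0.002  0.002 -1.   ] q [-0.24  0.25  2.03  0.    0.86 -0.48] w 57.0 F [-0.4  0.3  1. ]
 turn(tool,deg) [ 0.1 -0.1 -0.1] shift after turn [ 0.0737 -0.0057  0.0257]
 shift now [ 0.0737 -0.0059  0.0258]
```

View pics/w4.png

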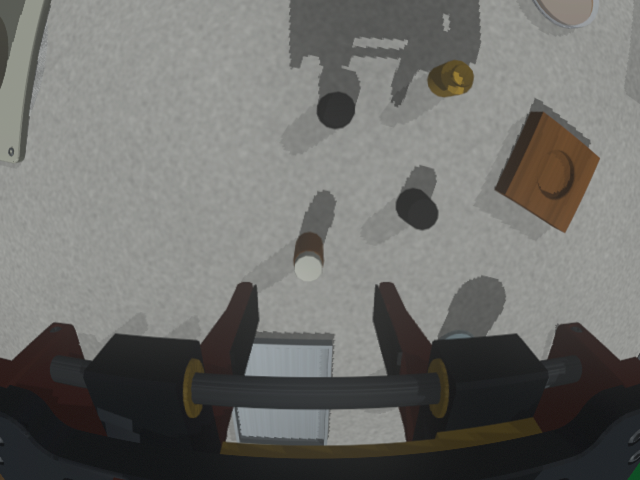

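The view shows vial A's cap at (308,267), the bung tops at (337,108) and (418,206), the weight's knob at (458,76), the recess at (556,175), and the steel tray at columns 245–333, rows 335–440.

```bash
cat > m5.py <<'E'
from m import *
W=load('w4')
white=lambda h,s,v:(s<50)&(v>150)
u=cen(blob(W,(308,267),white,14)); print('capA',u.round(1),plane(W,u,62,True).round(1))
for uv in ((337,108),(418,206)):
    c=blob(W,uv,lambda h,s,v:v<42,32); u=cen(c); print('bung',u.round(1),cv2.boundingRect(c),plane(W,u,22,True).round(1),'top38',plane(W,uv,38,True).round(1))
u=cen(blob(W,(458,76),lambda h,s,v:(s>100)&(v>95)&(h>12)&(h<35),24)); print('weight bright',u,plane(W,u,47,True).round(1))
print('recess',plane(W,(556,174),24,True).round(1))
for q in ((251,336),(333,335),(237,440),(326,441)): print('tray',plane(W,q,12,True).round(1))
E
python3 m5.py
```

```text
capA [307.8 269.1] [ 445.5 -125.9   62. ]Traceback (most recent call last):
  File "m5.py", line 6, in <module>
    c=blob(W,uv,lambda h,s,v:v<42,32); u=cen(c); print('bung',u.round(1),cv2.boundingRect(c),plane(W,u,22,True).round(1),'top38',plane(W,uv,38,True).round(1))
  File "m.py", line 7, in blob
    return max(cs,key=cv2.contourArea)
ValueError: max() iterable argument is empty
```

carry_out(
  commands=[
    [0,-0.006,0.025,0,0,0],
    [0,0,0,0,0,0],
    [0.04,0,0,0,0,0],
    [0.04,0,0,0,0,0],
    [0,0,0,0,0,0],
  ],
)

```text
t: 10.72
ee_pos: [443.8, -115.3, 92.1]
orientation: [1.031, 1.317, -1.025]
ft_force: [0.3, 0.5, 0.9]
width: 57.3
```

```bash
python3 g.py 445 -124 22 13.5; python3 - <<'E'
from m import *
A=load('w4'); B=grab('wrist','w5.png')
white=lambda h,s,v:(s<50)&(v>150)
p=proj(B,(446,-127,62),True).astype(int); ua=cen(blob(A,(308,267),white,14)); cb=blob(B,tuple(p),white,30); ub=cen(cb)
print(p,ub,cv2.boundingRect(cb),meet(ray(A,ua,True),ray(B,ub,True)),plane(B,ub,62,True))
E
```

```text
t 10.72 tcp [ 443.8 -115.3   92.1] jaw 14.0 down [ 0.     0.004 -1.   ] q [-0.28  0.4   2.07  0.01  0.67 -0.53] w 57.3 F [0.3 0.5 0.9]
 turn(tool,deg) [ 0.5 -0.2 -0.1] shift after turn [ 0.0701 -0.0009  0.0088]
 shift now [ 0.0701 -0.0011  0.009 ]
[313 297] [314.63218629 304.37216694] (283, 267, 60, 60) (array([ 441.49626546, -105.88055038,  112.04907472]), np.float64(0.4059789207719377)) [ 447.5694649  -131.25688458   62.        ]
```

carry_out(
  commands=[
    [0,0.0003,0.0105,0,-0.2,0],
    [0,0,0,0,0,0],
    [0.035,0,0,0,0,0],
    [0.02,0,0,0,0,0],
    [0,0,0,0,0,0],
  ],
)

```text
t: 11.4
ee_pos: [453.7, -127.4, 43.6]
orientation: [1.031, 1.3, -1.02]
ft_force: [-0.3, 0.1, 0.1]
width: 57.1
```

```bash
python3 g.py 445.5 -125.5 22 13.5; sed -i 's/v<42,32/v<62,32/' m5.py; python3 m5.py
```

```text
t 11.4 tcp [ 453.7 -127.4   43.6] jaw 14.0 down [ 0.015 -0.003 -1.   ] q [-0.3   0.51  2.07  0.    0.55 -0.55] w 57.1 F [-0.3  0.1  0.1]
 turn(tool,deg) [ 0.5  0.4 -0.8] shift after turn [ 0.0216 -0.0075 -0.0037]
 shift now [ 0.0215 -0.0078 -0.0039]
capA [307.8 269.1] [ 445.5 -125.9   62. ]
bung [335.5 109.4] (317, 92, 38, 36) [438.1   1.   22. ] top38 [438.3   1.6  38. ]
bung [416.4 208.4] (396, 188, 41, 41) [528.9 -63.6  22. ] top38 [524.3 -58.8  38. ]
weight bright [450.33707865  91.00842697] [521.6  40.4  47. ]
recess [661.4   8.7  24. ]
tray [ 409.5 -233.2   12. ]
tray [ 491.1 -211.1   12. ]
tray [ 415.6 -401.2   12. ]
tray [ 525.2 -371.1   12. ]
```

carry_out(
  commands=[
    [0,-0.0075,-0.003,0,0.3,-0.8],
    [0,0,0,0,0,0],
    [0.012,0,0,0,0,0],
    [0.008,0,0,0,0,0],
    [0,0,0,0,0,0],
  ],
)

```text
t: 12.02
ee_pos: [446.9, -126.9, 25.0]
orientation: [1.027, 1.31, -1.027]
ft_force: [-0.3, 0.6, 1.2]
width: 57.0
```

```bash
python3 g.py 445.5 -125.5 22 13.5
```

```text
t 12.03 tcp [ 446.9 -126.9   25. ] jaw 14.0 down [ 0.004 -0.003 -1.   ] q [-0.3   0.54  2.08 -0.    0.51 -0.54] w 57.0 F [-0.3  0.6  1.2]
 turn(tool,deg) [ 0.5  0.2 -0.2] shift after turn [ 0.003  -0.001  -0.0017]
 shift now [ 0.003  -0.001  -0.0017]
```

carry_out(
  commands=[
    [0.003,-0.001,-0.0015,0,0.2,-0.2],
    [0,0,0,0,0,0],
  ],
)

```text
t: 12.28
ee_pos: [445.4, -125.5, 21.6]
orientation: [1.028, 1.316, -1.028]
ft_force: [-0.1, -0.6, -0.6]
width: 56.8
```

carry_out(
  commands=[
    [0,0,0,0,0,0],
    [0,0,0,0,0,0],
    [0,0,0,0,0,0],
    [0,0,0,0,0,0],
    [0,0,0,0,0,0],
    [0,0,0,0,0,0],
  ],
  grip=1.0,
)

```text
t: 13.02
ee_pos: [445.7, -125.6, 21.9]
orientation: [1.028, 1.315, -1.028]
ft_force: [-1.0, 0.2, -0.9]
width: 25.3
```

carry_out(
  commands=[
    [-0.02,0,0,0,0,0],
    [-0.055,0,0,0,0,0],
    [-0.055,0,0,0,0,0],
    [0,0,0,0,0,0],
  ],
)

```text
t: 13.52
ee_pos: [445.5, -125.5, 154.8]
orientation: [1.027, 1.317, -1.029]
ft_force: [-0.1, -0.1, -1.2]
width: 25.4
```

```bash
python3 g.py 447.5 320 150 13.5
```

```text
t 13.53 tcp [ 445.5 -125.5  154.8] jaw 14.0 down [-0.002  0.    -1.   ] q [-0.3   0.29  2.03 -0.    0.82 -0.54] w 25.4 F [-0.1 -0.1 -1.2]
 turn(tool,deg) [ 0.5 -0.1  0.1] shift after turn [ 0.0048  0.106  -0.4327]
 shift now [ 0.005   0.1095 -0.4319]
```

carry_out(
  commands=[
    [0,0.008,-0.032,0,0,0],
    [0,0.0127,-0.05,0,0,0],
    [0,0.0127,-0.05,0,0,0],
    [0,0.0127,-0.05,0,0,0],
    [0,0.0127,-0.05,0,0,0],
    [0,0.0127,-0.05,0,0,0],
    [0,0.0127,-0.05,0,0,0],
    [0,0.0127,-0.05,0,0,0],
  ],
)

```text
t: 14.52
ee_pos: [443.9, 276.3, 146.0]
orientation: [1.026, 1.319, -1.042]
ft_force: [0.8, -0.2, -0.6]
width: 25.5
```

carry_out(
  commands=[
    [0,0.011,-0.043,0,0,0],
    [0,0,0,0,0,0],
  ],
)

```text
t: 14.78
ee_pos: [442.9, 324.4, 142.6]
orientation: [1.021, 1.321, -1.042]
ft_force: [0.6, -1.0, -0.8]
width: 25.1
```

```bash
python3 g.py 447.5 320 45 13.5; python3 - <<'E'
from h import *
S=grab('scene','scene1.png'); cv2.imwrite('pics/c3.png',cv2.resize(S['pixels'][110:230,340:460],None,fx=4,fy=4,interpolation=2))
E
```

```text
t 14.78 tcp [442.9 324.4 142.6] jaw 13.8 down [-0.014 -0.005 -1.   ] q [0.61 0.43 1.85 0.   0.88 0.36] w 25.1 F [ 0.6 -1.  -0.8]
 turn(tool,deg) [0.3 0.1 0.8] shift after turn [0.0976 0.0034 0.0054]
 shift now [0.0976 0.0048 0.0052]
```

View pics/c3.png

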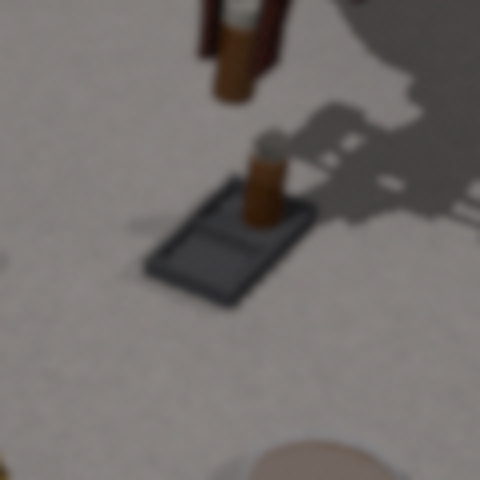

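The first vial stands upright in the far bay, at about (265,190) in the crop, and the second hangs upright in the gripper.

carry_out(
  commands=[
    [0,0.0048,0.001,0,0.1,0.8],
    [0,0,0,0,0,0],
    [0.04,0,0,0,0,0],
    [0.04,0,0,0,0,0],
    [0.012,0,0,0,0,0],
    [0,0,0,0,0,0],
  ],
)

```text
t: 15.58
ee_pos: [448.5, 316.8, 48.5]
orientation: [1.034, 1.31, -1.038]
ft_force: [-0.0, -0.1, -0.1]
width: 24.8
```

```bash
python3 g.py 447.5 320 28 13.5
```

```text
t 15.57 tcp [448.5 316.8  48.5] jaw 13.3 down [-0.001 -0.002 -1.   ] q [ 0.59  0.58  1.89 -0.    0.68  0.36] w 24.8 F [-0.  -0.1 -0.1]
 turn(tool,deg) [-0.2  0.1  0.1] shift after turn [ 0.0205 -0.0003 -0.0033]
 shift now [ 0.0205 -0.0003 -0.0033]
```

carry_out(
  commands=[
    [0.012,0,-0.003,0,0,0],
    [0.007,0,0,0,0,0],
    [0,0,0,0,0,0],
  ],
)

```text
t: 15.95
ee_pos: [449.5, 320.8, 30.9]
orientation: [1.038, 1.309, -1.034]
ft_force: [-0.6, 0.9, -0.6]
width: 25.4
```

```bash
python3 g.py 447.5 320 26 13.5
```

```text
t 15.95 tcp [449.5 320.8  30.9] jaw 13.3 down [ 0.003  0.001 -1.   ] q [ 0.6   0.61  1.89 -0.    0.64  0.37] w 25.4 F [-0.6  0.9 -0.6]
 turn(tool,deg) [-0.2 -0.  -0.2] shift after turn [ 0.0049 -0.0021  0.0003]
 shift now [ 0.0049 -0.0022  0.0003]
```

carry_out(
  commands=[
    [0.003,0,0,0,0,0],
    [0.0017,0,0,0,0,0],
    [0.0005,0,0,0,0,0],
    [0,0,0,0,0,0],
  ],
)

```text
t: 16.45
ee_pos: [450.0, 321.3, 26.2]
orientation: [1.039, 1.308, -1.033]
ft_force: [-0.1, 0.2, -0.3]
width: 25.6
```

carry_out(
  commands=[
    [0,0,0,0,0,0],
    [0,0,0,0,0,0],
    [0,0,0,0,0,0],
    [0,0,0,0,0,0],
    [-0.02,0,0,0,0,0],
    [-0.06,0,0,0,0,0],
    [-0.06,0,0,0,0,0],
    [0,0,0,0,0,0],
  ],
  grip=0.35,
)

```text
t: 17.45
ee_pos: [449.4, 321.0, 169.6]
orientation: [1.038, 1.309, -1.034]
ft_force: [-0.7, 0.2, -0.1]
width: 57.2
```

```bash
python3 g.py 438 4 170 13.5
```

```text
t 17.45 tcp [449.4 321.  169.6] jaw 13.3 down [ 0.003  0.001 -1.   ] q [ 0.6   0.39  1.83 -0.    0.92  0.37] w 57.2 F [-0.7  0.2 -0.1]
 turn(tool,deg) [-0.2 -0.  -0.1] shift after turn [-0.0004 -0.0851  0.3056]
 shift now [-0.0007 -0.0842  0.3058]
```

carry_out(
  commands=[
    [0,-0.008,0.03,0,0,0],
    [0,-0.0145,0.052,0,0,0],
    [0,-0.0145,0.052,0,0,0],
    [0,-0.0145,0.052,0,0,0],
    [0,-0.0145,0.052,0,0,0],
    [0,-0.012,0.045,0,0,0],
    [0.04,0,0,0,0,0],
    [0,0,0,0,0,0],
  ],
)

```text
t: 18.45
ee_pos: [434.7, 18.6, 122.6]
orientation: [1.034, 1.314, -1.038]
ft_force: [-0.5, 0.2, -0.2]
width: 57.1
```

```bash
cat > bl.py <<'E'
import sys
from m import *
name=sys.argv[1]; P=[float(v) for v in sys.argv[2:5]]
B=grab('wrist',name+'.png'); p=proj(B,P,True).astype(int)
c=blob(B,tuple(p),lambda h,s,v:v<62,45); u=cen(c); print(p,u.round(1),cv2.boundingRect(c),plane(B,u,P[2],True).round(1))
E
python3 g.py 438 2 5 13.5; python3 bl.py w6 438 2 22
```

```text
t 18.45 tcp [434.7  18.6 122.6] jaw 13.4 down [-0.004  0.    -1.   ] q [ 0.02  0.31  2.11  0.    0.72 -0.22] w 57.1 F [-0.5  0.2 -0.2]
 turn(tool,deg) [-0.1 -0.1  0.2] shift after turn [ 0.1176 -0.0007  0.0169]
 shift now [ 0.1176 -0.0003  0.0171]
[314 261] [316.3 260.5] (297, 235, 40, 53) [438.9   3.1  22. ]
```

carry_out(
  commands=[
    [0,0.0005,0.016,0,0,0.2],
    [0,0,0,0,0,0],
    [0.04,0,0,0,0,0],
    [0.04,0,0,0,0,0],
    [0,0,0,0,0,0],
  ],
)

```text
t: 19.12
ee_pos: [446.2, 3.8, 46.9]
orientation: [1.038, 1.302, -1.023]
ft_force: [-0.3, -0.1, 0.5]
width: 57.1
```

```bash
python3 g.py 438.5 3 6 13.5
```

```text
t 19.12 tcp [446.2   3.8  46.9] jaw 13.6 down [ 0.013  0.001 -1.   ] q [-0.02  0.48  2.12  0.    0.53 -0.26] w 57.1 F [-0.3 -0.1  0.5]
 turn(tool,deg) [ 0.1  0.1 -0.7] shift after turn [ 0.0409 -0.0077 -0.001 ]
 shift now [ 0.0408 -0.0082 -0.0011]
```

carry_out(
  commands=[
    [0,-0.008,-0.001,0,0,-0.7],
    [0,0,0,0,0,0],
    [0.018,0,0,0,0,0],
    [0.014,0,0,0,0,0],
    [0.004,0,0,0,0,0],
    [0,0,0,0,0,0],
  ],
)

```text
t: 19.88
ee_pos: [442.4, 3.1, 15.9]
orientation: [1.034, 1.302, -1.026]
ft_force: [0.4, 0.3, 0.4]
width: 57.2
```

```bash
python3 g.py 438.5 3 6 13.5
```

```text
t 19.88 tcp [442.4   3.1  15.9] jaw 13.7 down [ 0.011 -0.002 -1.   ] q [-0.02  0.54  2.13 -0.    0.45 -0.25] w 57.2 F [0.4 0.3 0.4]
 turn(tool,deg) [ 0.2  0.3 -0.6] shift after turn [ 0.0099 -0.0038 -0.0008]
 shift now [ 0.0099 -0.0039 -0.0009]
```

carry_out(
  commands=[
    [0.004,-0.004,-0.001,0,0.2,-0.6],
    [0.004,0,0,0,0,0],
    [0.002,0,0,0,0,0],
    [0,0,0,0,0,0],
  ],
)

```text
t: 20.38
ee_pos: [438.4, 3.1, 5.8]
orientation: [1.031, 1.312, -1.033]
ft_force: [0.1, -0.5, -0.2]
width: 57.1
```

carry_out(
  commands=[
    [0,0,0,0,0,-0.2],
    [0,0,0,0,0,0],
    [0,0,0,0,0,0],
    [0,0,0,0,0,0],
    [0,0,0,0,0,0],
  ],
  grip=1.0,
)

```text
t: 21.0
ee_pos: [438.6, 3.1, 6.0]
orientation: [1.029, 1.314, -1.035]
ft_force: [0.0, 0.5, -0.9]
width: 31.6
```

```bash
python3 g.py 438.5 3 100 13.5
```

```text
t 21.0 tcp [438.6   3.1   6. ] jaw 13.7 down [-0.003 -0.002 -1.   ] q [-0.02  0.57  2.13 -0.01  0.44 -0.25] w 31.6 F [ 0.   0.5 -0.9]
 turn(tool,deg) [0.2 0.1 0.2] shift after turn [-0.094  -0.0001  0.0001]
 shift now [-0.094  -0.0004  0.0002]
```

carry_out(
  commands=[
    [-0.02,0,0,0,0,0],
    [-0.055,0,0,0,0,0],
    [-0.055,0,0,0,0,0],
    [-0.03,0,0,0,0,0],
    [0,-0.01,0.04,0,0,0],
    [0,-0.012,0.055,0,0,0],
    [0,-0.012,0.055,0,0,0],
    [0,-0.012,0.055,0,0,0],
  ],
)

```text
t: 22.0
ee_pos: [443.8, -209.4, 172.7]
orientation: [1.023, 1.315, -1.029]
ft_force: [0.3, 0.0, 0.3]
width: 31.5
```

carry_out(
  commands=[
    [0,-0.012,0.055,0,0,0],
    [0,0,0,0,0,0],
  ],
)

```text
t: 22.25
ee_pos: [445.2, -270.9, 173.1]
orientation: [1.026, 1.311, -1.032]
ft_force: [0.4, 0.7, 0.1]
width: 31.4
```

```bash
python3 g.py 466 -351 100 12.5;  python3 -c "
from h import *
im=grab('wrist','w7.png')
for P in ((466,-351,4),(449,-276,4),(388-4,-249,12),(495,-221,12),(530,-381,12),(419,-403,12)): print(P,proj(im,P,True).round())"
```

```text
t 22.25 tcp [ 445.2 -270.9  173.1] jaw 13.9 down [ 0.    -0.004 -1.   ] q [-0.57  0.34  1.9  -0.    0.9  -0.81] w 31.4 F [0.4 0.7 0.1]
 turn(tool,deg) [1.4 0.2 0.1] shift after turn [0.0731 0.0029 0.0827]
 shift now [0.0734 0.0011 0.0825]
(466, -351, 4) [316. 298.]
(449, -276, 4) [318. 223.]
(384, -249, 12) [254. 180.]
(495, -221, 12) [384. 179.]
(530, -381, 12) [369. 339.]
(419, -403, 12) [260. 334.]
```

View pics/w7.png

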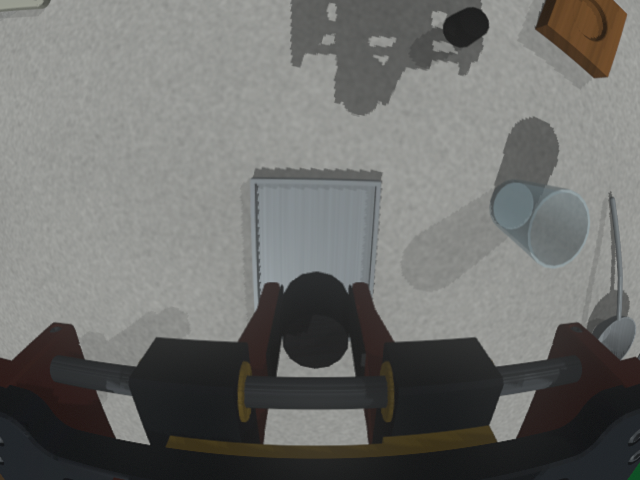

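The view shows the tray's near edge from (253,180) to (380,181), within 4 px of the prediction. The bung is held upright at (316,310), and the beaker is standing at about (540,220).

```bash
python3 -c "
from h import *
W=load('w7'); A=load('w4')
a,b=[plane(W,q,12,True)[:2] for q in ((253,180),(380,181))]; u=(b-a)/np.linalg.norm(b-a); v=np.array([u[1],-u[0]]); m=(a+b)/2
print(a,b,np.linalg.norm(b-a),np.degrees(np.arctan2(u[1],u[0])),'centre',m+82*v,'near',m+44*v,'far',m+120*v)
print('height',[meet(ray(A,p,True),ray(W,q,True)) for p,q in (((333,335),(380,181)),)])
"
```

```text
[ 383.18917517 -249.48514541] [ 492.2982241 -223.384754 ] 112.18741011607138 13.453133676726946 centre [ 456.82099265 -316.18491454] near [ 447.98029589 -279.22761376] far [ 465.66168941 -353.14221531]
height [(array([ 496.81535135, -226.05941333,  -12.68249039]), np.float64(1.2144196508796157))]
```

carry_out(
  commands=[
    [0,0,0.028,0,0,0],
    [0,0,0.05,0,0,0],
    [0,0,0,0,0,0],
    [0.04,0,0,0,0,0],
    [0.04,0,0,0,0,0],
    [0,0,0,0,0,0],
  ],
)

```text
t: 23.05
ee_pos: [462.2, -335.5, 90.6]
orientation: [1.023, 1.323, -1.026]
ft_force: [-0.1, 0.9, -0.3]
width: 31.6
```

```bash
python3 g.py 464 -351 11 13.4
```

```text
t 23.05 tcp [ 462.2 -335.5   90.6] jaw 14.3 down [-0.006  0.003 -1.   ] q [-0.65  0.53  1.83 -0.    0.79 -0.9 ] w 31.6 F [-0.1  0.9 -0.3]
 turn(tool,deg) [ 0.9 -0.2  0.3] shift after turn [ 0.0796 -0.0018  0.0155]
 shift now [ 0.0796 -0.0017  0.0158]
```

carry_out(
  commands=[
    [0,-0.0005,0.0165,0.9,-0.2,0.3],
    [0,0,0,0,0,0],
    [0.025,0,0,0,0,0],
    [0.02,0,0,0,0,0],
    [0,0,0,0,0,0],
  ],
)

```text
t: 23.68
ee_pos: [469.7, -353.7, 50.8]
orientation: [1.035, 1.302, -1.033]
ft_force: [-0.1, 0.5, 0.0]
width: 31.5
```

```bash
python3 g.py 465.5 -352 11 13.4
```

```text
t 23.68 tcp [ 469.7 -353.7   50.8] jaw 13.4 down [ 0.008 -0.005 -1.   ] q [-0.67  0.61  1.81  0.    0.72 -0.9 ] w 31.5 F [-0.1  0.5  0. ]
 turn(tool,deg) [-0.   0.4 -0.4] shift after turn [ 0.0398 -0.0037 -0.0026]
 shift now [ 0.0397 -0.0039 -0.0029]
```

carry_out(
  commands=[
    [0.014,-0.004,-0.003,0,0.4,-0.4],
    [0.013,0,0,0,0,0],
    [0.006,0,0,0,0,0],
    [0,0,0,0,0,0],
  ],
)

```text
t: 24.18
ee_pos: [465.4, -352.1, 16.6]
orientation: [1.035, 1.311, -1.036]
ft_force: [-0.6, 0.5, -0.6]
width: 31.4
```

```bash
python3 g.py 465.5 -352 10.2 13.4
```

```text
t 24.18 tcp [ 465.4 -352.1   16.6] jaw 13.4 down [-0.  0. -1.] q [-0.67  0.66  1.82 -0.    0.66 -0.9 ] w 31.4 F [-0.6  0.5 -0.6]
 turn(tool,deg) [-0. -0.  0.] shift after turn [ 0.0064  0.0001 -0.    ]
 shift now [ 0.0064  0.0001 -0.    ]
```

carry_out(
  commands=[
    [0.004,0,0,0,0,0],
    [0.0015,0,0,0,0,0],
    [0.0006,0,0,0,0,0],
    [0,0,0,0,0,0],
  ],
)

```text
t: 24.68
ee_pos: [465.9, -352.4, 10.7]
orientation: [1.035, 1.31, -1.035]
ft_force: [-0.4, 1.1, -0.2]
width: 31.3
```

carry_out(
  commands=[
    [0,0,0,0,0,0],
    [0,0,0,0,0,0],
    [0,0,0,0,0,0],
    [-0.02,0,0,0,0,0],
    [-0.05,0,0,0,0,0],
    [-0.06,0,0,0,0,0],
    [0,0,0,0,0,0],
  ],
  grip=0.49,
)

```text
t: 25.55
ee_pos: [466.5, -352.9, 148.4]
orientation: [1.035, 1.307, -1.035]
ft_force: [0.9, 0.4, 0.4]
width: 45.0
```

```bash
python3 g.py 529.5 -63.5 140 13.4
```

```text
t 25.55 tcp [ 466.5 -352.9  148.4] jaw 13.4 down [ 0.002 -0.002 -1.   ] q [-0.67  0.46  1.77 -0.    0.91 -0.9 ] w 45.0 F [0.9 0.4 0.4]
 turn(tool,deg) [-0.   0.1 -0.1] shift after turn [ 0.0084  0.1284 -0.2669]
 shift now [ 0.008   0.1282 -0.267 ]
```

carry_out(
  commands=[
    [0,0.016,-0.034,0,0,0],
    [0,0.0235,-0.051,0,0,0],
    [0,0.0235,-0.051,0,0,0],
    [0,0.0235,-0.051,0,0,0],
    [0,0.0235,-0.051,0,0,0],
    [0,0.0235,-0.051,0,0,0],
    [0,0,0,0,0,0],
  ],
  grip=0.35,
)

```text
t: 26.42
ee_pos: [530.0, -32.5, 149.3]
orientation: [1.036, 1.303, -1.037]
ft_force: [-0.1, -0.1, -0.5]
width: 57.2
```

```bash
python3 g.py 529.5 -63.5 50 13.4; python3 bl.py w8 529.5 -63.5 22
```

```text
t 26.43 tcp [530.  -32.5 149.3] jaw 13.2 down [ 0.004 -0.004 -1.   ] q [-0.08  0.39  1.89 -0.    0.86 -0.31] w 57.2 F [-0.1 -0.1 -0.5]
 turn(tool,deg) [-0.2  0.3 -0.2] shift after turn [ 0.0993 -0.0077  0.03  ]
 shift now [ 0.0994 -0.0079  0.0295]
[305 263] [307.  263.5] (290, 240, 36, 48) [530.6 -63.   22. ]
```

carry_out(
  commands=[
    [0,-0.0067,0.03,0,0.3,-0.2],
    [0,0,0,0,0,0],
    [0.05,0,0,0,0,0],
    [0.05,0,0,0,0,0],
    [0,0,0,0,0,0],
  ],
)

```text
t: 27.1
ee_pos: [528.8, -69.5, 48.0]
orientation: [1.043, 1.306, -1.044]
ft_force: [-0.5, -0.3, 0.4]
width: 57.1
```

```bash
python3 g.py 530.5 -63 6 13.4
```

```text
t 27.1 tcp [528.8 -69.5  48. ] jaw 12.8 down [ 0. -0. -1.] q [-0.15  0.56  1.93 -0.    0.65 -0.38] w 57.1 F [-0.5 -0.3  0.4]
 turn(tool,deg) [-0.6  0.  -0. ] shift after turn [ 0.042   0.0031 -0.0059]
 shift now [ 0.042   0.0031 -0.006 ]
```

carry_out(
  commands=[
    [0,0.003,-0.006,-0.6,0,0],
    [0,0,0,0,0,0],
    [0.02,0,0,0,0,0],
    [0.014,0,0,0,0,0],
    [0.004,0,0,0,0,0],
    [0,0,0,0,0,0],
  ],
)

```text
t: 27.85
ee_pos: [536.1, -63.3, 16.9]
orientation: [1.039, 1.299, -1.029]
ft_force: [-0.4, -0.6, -0.2]
width: 57.2
```

```bash
python3 g.py 530.5 -63 6 13.4
```

```text
t 27.85 tcp [536.1 -63.3  16.9] jaw 13.4 down [ 0.012 -0.002 -1.   ] q [-0.14  0.62  1.92 -0.    0.59 -0.37] w 57.2 F [-0.4 -0.6 -0.2]
 turn(tool,deg) [-0.   0.3 -0.7] shift after turn [ 0.0109 -0.0053 -0.0016]
 shift now [ 0.0108 -0.0055 -0.0016]
```

carry_out(
  commands=[
    [0.004,-0.0055,-0.001,0,0.3,-0.7],
    [0.005,0,0,0,0,0],
    [0.0015,0,0,0,0,0],
    [0,0,0,0,0,0],
  ],
)

```text
t: 28.35
ee_pos: [530.5, -63.8, 6.4]
orientation: [1.036, 1.311, -1.036]
ft_force: [0.0, -0.2, 0.5]
width: 57.3
```

carry_out(
  commands=[
    [0,0,0,0,0,0],
    [0,0,0,0,0,0],
    [0,0,0,0,0,0],
    [0,0,0,0,0,0],
    [0,0,0,0,0,0],
    [0,0,0,0,0,0],
  ],
  grip=1.0,
)

```text
t: 29.1
ee_pos: [530.7, -63.8, 6.6]
orientation: [1.036, 1.311, -1.036]
ft_force: [0.4, -0.2, -0.5]
width: 31.5
```

carry_out(
  commands=[
    [-0.02,0,0,0,0,0],
    [-0.05,0,0,0,0,0],
    [-0.05,0,0,0,0,0],
    [-0.03,0,0,0,0,0],
    [0,0,0,0,0,0],
  ],
)

```text
t: 29.72
ee_pos: [530.3, -63.7, 160.2]
orientation: [1.035, 1.313, -1.037]
ft_force: [0.1, 0.7, -0.4]
width: 31.5
```

```bash
python3 g.py 448 -278 100 13.4
```

```text
t 29.73 tcp [530.3 -63.7 160.2] jaw 13.4 down [-0.002  0.    -1.   ] q [-0.14  0.38  1.88  0.    0.89 -0.38] w 31.5 F [ 0.1  0.7 -0.4]
 turn(tool,deg) [-0.  -0.1  0.1] shift after turn [ 0.0602 -0.1297  0.1894]
 shift now [ 0.0603 -0.1295  0.1895]
```

carry_out(
  commands=[
    [0,-0.02,0.03,0,0,0],
    [0,-0.028,0.041,0,0,0],
    [0,-0.028,0.041,0,0,0],
    [0,-0.028,0.041,0,0,0],
    [0,-0.026,0.037,0,0,0],
    [0,0,0,0,0,0],
    [0.04,0,0,0,0,0],
    [0,0,0,0,0,0],
  ],
)

```text
t: 30.72
ee_pos: [441.2, -281.0, 110.0]
orientation: [1.035, 1.325, -1.039]
ft_force: [-0.0, 1.6, 0.2]
width: 31.5
```

```bash
python3 g.py 448 -278 50 13.4; python3 -c "
from h import *
im=grab('side','side1.png'); cv2.imwrite('pics/c4.png',cv2.resize(im['pixels'][60:260,240:480],None,fx=2.5,fy=2.5,interpolation=2))"
```

```text
t 30.73 tcp [ 441.2 -281.   110. ] jaw 13.5 down [-0.012  0.007 -1.   ] q [-0.59  0.45  1.92 -0.    0.79 -0.82] w 31.5 F [-0.   1.6  0.2]
 turn(tool,deg) [ 0.  -0.5  0.6] shift after turn [ 0.06    0.0073 -0.0013]
 shift now [ 0.0599  0.0079 -0.0008]
```

View pics/c4.png

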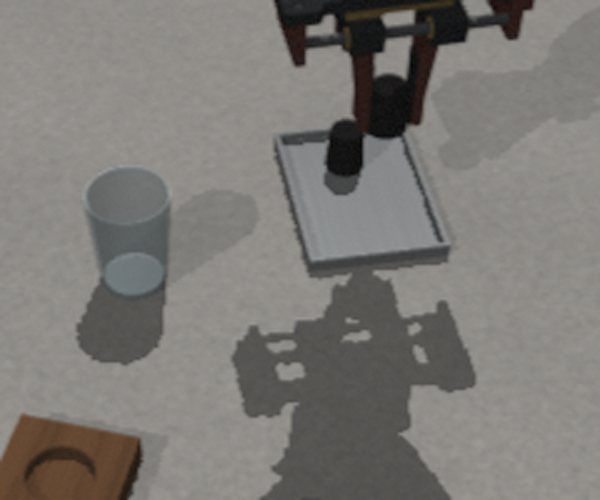

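The first bung stands upright in the tray's far half at (345,148), the second is held at (388,105), and the beaker is untouched.

carry_out(
  commands=[
    [0,0.008,-0.001,0,-0.5,0.6],
    [0,0,0,0,0,0],
    [0.03,0,0,0,0,0],
    [0.025,0,0,0,0,0],
    [0,0,0,0,0,0],
  ],
)

```text
t: 31.4
ee_pos: [455.9, -278.8, 60.7]
orientation: [1.031, 1.299, -1.028]
ft_force: [-0.9, 0.1, -0.6]
width: 31.1
```

```bash
python3 g.py 448 -278 11 13.4
```

```text
t 31.4 tcp [ 455.9 -278.8   60.7] jaw 13.7 down [ 0.012 -0.006 -1.   ] q [-0.57  0.53  1.93  0.    0.66 -0.81] w 31.1 F [-0.9  0.1 -0.6]
 turn(tool,deg) [ 0.3  0.5 -0.6] shift after turn [ 0.0497 -0.0075 -0.0027]
 shift now [ 0.0496 -0.008  -0.0031]
```

carry_out(
  commands=[
    [0,-0.008,-0.003,0,0.5,-0.6],
    [0,0,0,0,0,0],
    [0.02,0,0,0,0,0],
    [0.017,0,0,0,0,0],
    [0.006,0,0,0,0,0],
    [0,0,0,0,0,0],
  ],
)

```text
t: 32.15
ee_pos: [449.8, -279.7, 21.1]
orientation: [1.03, 1.306, -1.031]
ft_force: [-0.6, 0.9, 0.2]
width: 31.1
```

```bash
python3 g.py 448 -278 10.8 13.4
```

```text
t 32.15 tcp [ 449.8 -279.7   21.1] jaw 13.7 down [ 0.005 -0.004 -1.   ] q [-0.58  0.6   1.94 -0.    0.59 -0.82] w 31.1 F [-0.6  0.9  0.2]
 turn(tool,deg) [ 0.3  0.3 -0.2] shift after turn [ 0.0103 -0.0014 -0.002 ]
 shift now [ 0.0103 -0.0014 -0.0021]
```

carry_out(
  commands=[
    [0.004,-0.001,-0.002,0,0.3,-0.2],
    [0.004,0,0,0,0,0],
    [0.0015,0,0,0,0,0],
    [0.0005,0,0,0,0,0],
    [0,0,0,0,0,0],
  ],
)

```text
t: 32.78
ee_pos: [449.0, -278.3, 11.4]
orientation: [1.032, 1.311, -1.031]
ft_force: [-0.2, 0.2, -0.7]
width: 30.9
```

carry_out(
  commands=[
    [0,0,0,0,0,0],
    [0,0,0,0,0,0],
    [0,0,0,0,0,0],
    [-0.02,0,0,0,0,0],
    [-0.05,0,0,0,0,0],
    [-0.06,0,0,0,0,0],
    [0,0,0,0,0,0],
  ],
  grip=0.49,
)

```text
t: 33.65
ee_pos: [448.8, -278.2, 144.7]
orientation: [1.032, 1.312, -1.031]
ft_force: [-0.8, -0.2, -0.7]
width: 44.6
```

```bash
python3 g.py 525 85 150 13.4
```

```text
t 33.65 tcp [ 448.8 -278.2  144.7] jaw 13.7 down [ 0.001 -0.    -1.   ] q [-0.58  0.39  1.9   0.    0.85 -0.82] w 44.6 F [-0.8 -0.2 -0.7]
 turn(tool,deg) [ 0.3  0.  -0. ] shift after turn [-0.0053  0.1583 -0.3357]
 shift now [-0.0052  0.1599 -0.3349]
```

carry_out(
  commands=[
    [0,0.018,-0.037,0,0,0],
    [0,0.0245,-0.051,0,0,0],
    [0,0.0245,-0.051,0,0,0],
    [0,0.0245,-0.051,0,0,0],
    [0,0.0245,-0.051,0,0,0],
    [0,0.0245,-0.051,0,0,0],
    [0,0.02,-0.043,0,0,0],
    [0,0,0,0,0,0],
  ],
  grip=0.35,
)

```text
t: 34.65
ee_pos: [525.1, 95.3, 137.7]
orientation: [1.031, 1.315, -1.038]
ft_force: [-0.3, 0.4, 0.5]
width: 57.1
```

```bash
python3 g.py 525 58 50 13.4;  python3 -c "
from m import *
B=grab('wrist','w9.png'); p=proj(B,(525,58,35),True).astype(int)
c=blob(B,tuple(p),lambda h,s,v:(s>100)&(h<40),50); u=cen(c); print(p,u,cv2.boundingRect(c),plane(B,u,25,True))"
```

```text
t 34.65 tcp [525.1  95.3 137.7] jaw 13.5 down [-0.005 -0.001 -1.   ] q [ 0.16  0.41  1.89 -0.    0.85 -0.08] w 57.1 F [-0.3  0.4  0.5]
 turn(tool,deg) [ 0.1 -0.   0.3] shift after turn [ 0.0877 -0.0088  0.0363]
 shift now [ 0.0877 -0.0084  0.0363]
[304 283] [307.55404477 285.2601291 ] (288, 257, 37, 51) [528.43954986  52.50661681  25.        ]
```

View pics/w9.png

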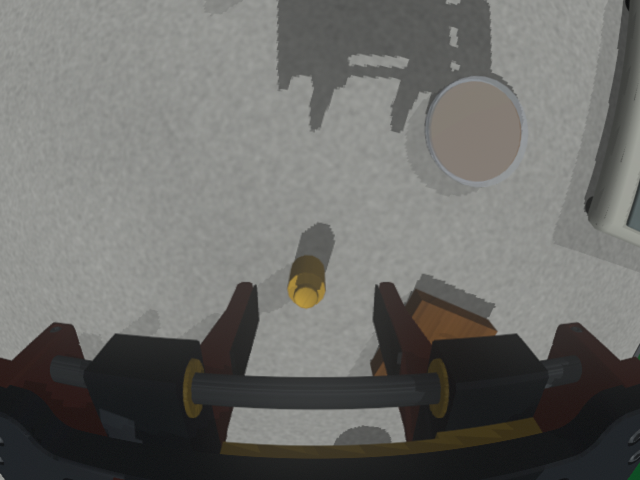

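The weight's knob is at (306,297), with the shoulder circle around (307,288); the petri dish is untouched at (475,130).

```bash
python3 -c "
from m import *
B=load('w9'); A=load('w2')
print('knob z54',plane(B,(306,297),54,True).round(1)); print('knob w2+w9',meet(ray(A,(347,349),True),ray(B,(306,297),True)))
c=blob(B,(306,285),lambda h,s,v:(s>100)&(h<40),40); (bx,by,w,h)=cv2.boundingRect(c); print('foot far edge',plane(B,(bx+w/2,by),2,True).round(1))
"; python3 g.py 526.5 57 50 13.4
```

```text
knob z54 [527.2  56.1  54. ]
knob w2+w9 (array([528.11245783,  52.02456789,  45.02148382]), np.float64(0.7307494343785154))
foot far edge [523.4  67.7   2. ]
t 34.7 tcp [524.4  93.9 137.5] jaw 13.4 down [-0.006 -0.002 -1.   ] q [ 0.16  0.41  1.89 -0.    0.85 -0.08] w 56.9 F [ 0.2 -0.4 -0.2]
 turn(tool,deg) [0.  0.  0.4] shift after turn [ 0.0875 -0.0065  0.0364]
 shift now [ 0.0875 -0.006   0.0364]
```

carry_out(
  commands=[
    [0,-0.006,0.036,0,0,0.4],
    [0,0,0,0,0,0],
    [0.035,0,0,0,0,0],
    [0.03,0,0,0,0,0],
    [0,0,0,0,0,0],
  ],
)

```text
t: 35.33
ee_pos: [524.2, 52.2, 69.2]
orientation: [1.037, 1.311, -1.041]
ft_force: [-0.3, 1.5, 0.0]
width: 57.3
```

```bash
python3 g.py 527 55.5 13 13.4;  python3 -c "
from m import *
B=grab('wrist','w10.png'); p=proj(B,(527,55.5,54),True); q=proj(B,(527,55.5,40),True); print(p,q)
c=blob(B,tuple(p.astype(int)),lambda h,s,v:(s>100)&(h<40),60); print(cv2.boundingRect(c),cen(c))"
```

```text
t 35.33 tcp [524.2  52.2  69.2] jaw 13.1 down [-0.003 -0.001 -1.   ] q [ 0.08  0.52  1.93 -0.    0.69 -0.15] w 57.3 F [-0.3  1.5  0. ]
 turn(tool,deg) [-0.3 -0.   0.2] shift after turn [ 0.0562  0.0035 -0.0025]
 shift now [ 0.0562  0.0036 -0.0025]
[321.78057654 285.40774427] [321.46056635 274.91064665]
(296, 232, 52, 69) [323.06844613 268.63086731]
```

carry_out(
  commands=[
    [0,0.0035,-0.0025,0,0,0.2],
    [0,0,0,0,0,0],
    [0.027,0,0,0,0,0],
    [0.02,0,0,0,0,0],
    [0,0,0,0,0,0],
  ],
)

```text
t: 36.0
ee_pos: [532.4, 56.3, 27.5]
orientation: [1.045, 1.3, -1.031]
ft_force: [-0.7, -0.4, 0.4]
width: 57.3
```

```bash
python3 g.py 527 55.5 13 13.4
```

```text
t 36.0 tcp [532.4  56.3  27.5] jaw 13.1 down [ 0.012  0.001 -1.   ] q [ 0.08  0.6   1.93  0.    0.6  -0.15] w 57.3 F [-0.7 -0.4  0.4]
 turn(tool,deg) [-0.3  0.1 -0.7] shift after turn [ 0.0145 -0.0054 -0.0005]
 shift now [ 0.0144 -0.0056 -0.0005]
```

carry_out(
  commands=[
    [0.006,-0.0055,-0.0005,0,0.1,-0.7],
    [0.006,0,0,0,0,0],
    [0.002,0,0,0,0,0],
    [0,0,0,0,0,0],
  ],
)

```text
t: 36.5
ee_pos: [528.2, 55.7, 15.1]
orientation: [1.04, 1.307, -1.037]
ft_force: [-0.4, -0.5, 0.8]
width: 57.4
```

carry_out(
  commands=[
    [0,0,0,0,0,0],
    [0,0,0,0,0,0],
    [0,0,0,0,0,0],
    [0,0,0,0,0,0],
    [0,0,0,0,0,0],
    [0,0,0,0,0,0],
  ],
  grip=1.0,
)

```text
t: 37.25
ee_pos: [528.0, 55.7, 15.4]
orientation: [1.04, 1.308, -1.038]
ft_force: [-0.7, -0.8, 0.5]
width: 29.3
```

carry_out(
  commands=[
    [-0.015,0,0,0,0,0],
    [-0.04,0,0,0,0,0],
    [-0.05,0,0,0,0,0],
    [0,0,0,0,0,0],
  ],
)

```text
t: 37.75
ee_pos: [527.5, 55.6, 124.6]
orientation: [1.04, 1.308, -1.038]
ft_force: [0.6, 0.9, -2.5]
width: 29.4
```

```bash
python3 g.py 661 9 100 13.4
```

```text
t 37.75 tcp [527.5  55.6 124.6] jaw 13.1 down [ 0.001  0.    -1.   ] q [ 0.08  0.43  1.91  0.    0.81 -0.15] w 29.4 F [ 0.6  0.9 -2.5]
 turn(tool,deg) [-0.3 -0.  -0.1] shift after turn [0.0246 0.1191 0.0763]
 shift now [0.0247 0.1195 0.0757]
```

carry_out(
  commands=[
    [0,0.03,0.019,0,0,0],
    [0,0.043,0.027,0,0,0],
    [0,0.04,0.025,0,0,0],
    [0,0,0,0,0,0],
  ],
)

```text
t: 38.25
ee_pos: [653.7, 11.2, 122.2]
orientation: [1.037, 1.312, -1.04]
ft_force: [-0.7, 0.3, -2.3]
width: 29.7
```

```bash
python3 g.py 661 9 60 13.4; python3 -c "
from h import *
im=grab('wrist','w11.png')
for P in ((661,9,24),(661,9,16)): print(P,proj(im,P,True).round())"
```

```text
t 38.25 tcp [653.7  11.2 122.2] jaw 13.2 down [-0.004  0.    -1.   ] q [-0.    0.58  1.62  0.    0.94 -0.23] w 29.7 F [-0.7  0.3 -2.3]
 turn(tool,deg) [-0.2 -0.1  0.2] shift after turn [0.0622 0.0066 0.0038]
 shift now [0.0622 0.0068 0.0039]
(661, 9, 24) [325. 246.]
(661, 9, 16) [324. 243.]
```

View pics/w11.png

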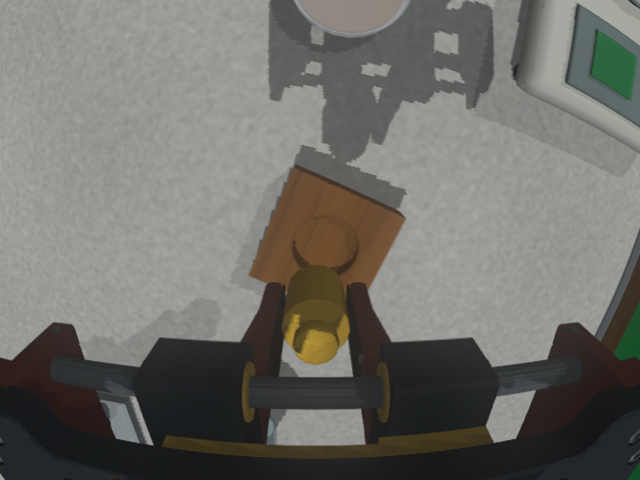

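The recess spans columns 293–358 and its centre is about (325,246), matching the predicted (325,246). The weight is held upright at (316,310).

carry_out(
  commands=[
    [0,0.007,0.004,0,0,0.2],
    [0,0,0,0,0,0],
    [0.03,0,0,0,0,0],
    [0.025,0,0,0,0,0],
    [0,0,0,0,0,0],
  ],
)

```text
t: 38.92
ee_pos: [654.5, 11.1, 64.5]
orientation: [1.035, 1.317, -1.041]
ft_force: [-0.0, -0.7, -2.7]
width: 29.6
```

```bash
python3 g.py 661 9 31.5 13.4
```

```text
t 38.92 tcp [654.5  11.1  64.5] jaw 13.3 down [-0.008  0.002 -1.   ] q [-0.    0.67  1.64  0.    0.85 -0.24] w 29.6 F [-0.  -0.7 -2.7]
 turn(tool,deg) [-0.1 -0.2  0.4] shift after turn [0.033  0.0059 0.0035]
 shift now [0.0329 0.0061 0.0036]
```

carry_out(
  commands=[
    [0,0.006,0.0035,0,-0.2,0.4],
    [0,0,0,0,0,0],
    [0.01,0,0,0,0,0],
    [0.006,0,0,0,0,0],
    [0,0,0,0,0,0],
  ],
)

```text
t: 39.55
ee_pos: [663.1, 9.2, 50.8]
orientation: [1.038, 1.306, -1.034]
ft_force: [-0.4, -0.4, -2.8]
width: 29.5
```

```bash
python3 g.py 661 9 31.5 13.4
```

```text
t 39.55 tcp [663.1   9.2  50.8] jaw 13.3 down [ 0.005 -0.    -1.   ] q [-0.    0.69  1.63 -0.    0.82 -0.24] w 29.5 F [-0.4 -0.4 -2.8]
 turn(tool,deg) [-0.1  0.1 -0.2] shift after turn [ 0.0193 -0.0021 -0.0003]
 shift now [ 0.0193 -0.0022 -0.0003]
```

carry_out(
  commands=[
    [0.008,-0.002,0,0,0,-0.2],
    [0.007,0,0,0,0,0],
    [0.002,0,0,0,0,0],
    [0,0,0,0,0,0],
  ],
)

```text
t: 40.05
ee_pos: [660.8, 8.7, 32.1]
orientation: [1.035, 1.309, -1.037]
ft_force: [-0.4, 0.1, -2.6]
width: 29.5
```

```bash
python3 g.py 661 9 31.5 13.4
```

```text
t 40.05 tcp [660.8   8.7  32.1] jaw 13.3 down [ 0.    -0.001 -1.   ] q [-0.    0.72  1.63 -0.    0.79 -0.24] w 29.5 F [-0.4  0.1 -2.6]
 turn(tool,deg) [-0.1  0.1  0. ] shift after turn [ 0.0006  0.0003 -0.0003]
 shift now [ 0.0006  0.0003 -0.0003]
```

carry_out(
  commands=[
    [0.0007,0,0,0,0,0],
    [0,0,0,0,0,0],
  ],
)

```text
t: 40.3
ee_pos: [661.1, 8.7, 31.7]
orientation: [1.036, 1.309, -1.037]
ft_force: [0.5, -0.3, -3.4]
width: 29.4
```

carry_out(
  commands=[
    [0,0,0,0,0,0],
    [0,0,0,0,0,0],
    [0,0,0,0,0,0],
    [-0.02,0,0,0,0,0],
    [-0.05,0,0,0,0,0],
    [-0.06,0,0,0,0,0],
    [-0.05,0,0,0,0,0],
    [0,0,0,0,0,0],
  ],
  grip=0.35,
)

```text
t: 41.3
ee_pos: [662.6, 8.9, 224.7]
orientation: [1.038, 1.303, -1.032]
ft_force: [0.1, -0.7, -0.1]
width: 57.4
```

```bash
python3 g.py 661 9 200 13.4; python3 - <<'E'
from h import *
a=grab('scene','scene2.png')['pixels'][140:370,100:450]; b=grab('side','side2.png')['pixels'][90:390,180:440]
a=cv2.resize(a,None,fx=2,fy=2,interpolation=2); b=cv2.resize(b,None,fx=1.75,fy=1.75,interpolation=2)
cv2.imwrite('pics/c5.png',a); cv2.imwrite('pics/c6.png',b)
E
```

```text
t 41.3 tcp [662.6   8.9 224.7] jaw 13.3 down [ 0.008 -0.001 -1.   ] q [-0.    0.47  1.54 -0.    1.12 -0.24] w 57.4 F [ 0.1 -0.7 -0.1]
 turn(tool,deg) [-0.1  0.2 -0.4] shift after turn [ 0.0247 -0.0016 -0.0005]
 shift now [ 0.0247 -0.0017 -0.0005]
```

View pics/c5.png

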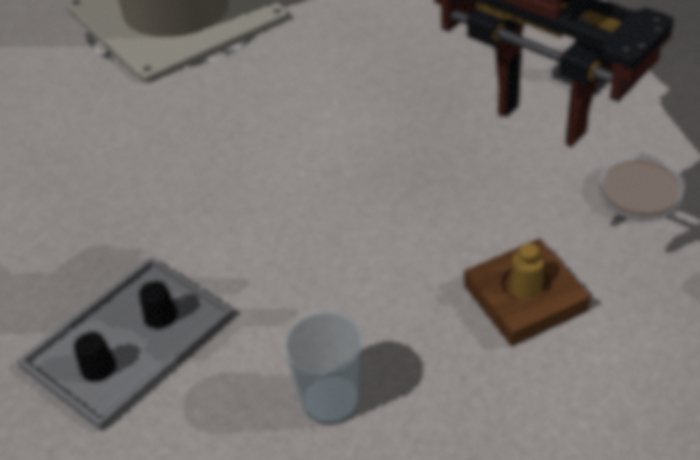

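View pics/c6.png

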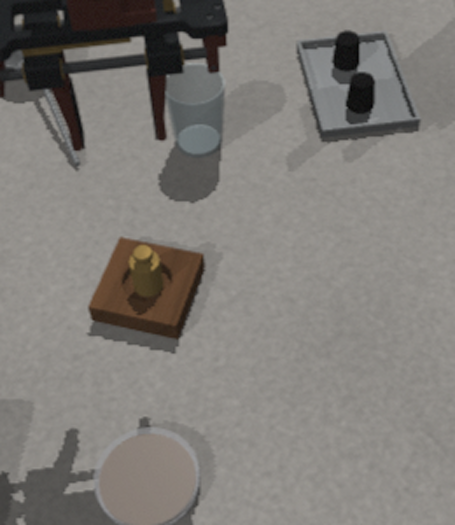

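Both crops show the weight upright in the recess, both bungs upright side by side in the steel tray, and the beaker and petri dish where they stood. I've used all my views, so I'll check the vials by numbers alone, along with whether the bystanders moved.

```bash
python3 - <<'E'
from m import *
W=grab('wrist','w12.png'); D2=load('side2'); S2=load('scene2')
for P in ((435.6,374.7,29),(450,321.3,29)):
    for n,im,f in (('wrist',W,True),('side',D2,False),('scene',S2,False)):
        p=proj(im,P,f); t=proj(im,(P[0],P[1],62),f); 
        try:
            c=blob(im,tuple(p.astype(int)),lambda h,s,v:(s>90)&(h<25),24); print(n,p.round(),t.round(),'amber',cen(c).round(1),cv2.boundingRect(c),plane(im,cen(c),24,f).round(1))
        except Exception as e: print(n,p.round(),'none')
# bystanders: image difference in side/scene at petri, beaker base
for n,r in (('beaker',(150,182,275,312)),('petri',(335,395,235,295))):
    a,b,c,d=r; print(n,np.abs(D['pixels'][a:b,c:d].astype(int)-D2['pixels'][a:b,c:d]).mean().round(1))
E
```

```text
wrist [ 193. -140.] [ 184. -156.] amber [194.3 361.3] (188, 359, 14, 5) [ 558.7 -207.9   24. ]
side [398. 490.] [401. 484.] amber [nan nan] (393, 479, 1, 1) [nan nan nan]
scene [405. 157.] [407. 146.] amber [415.1 174.6] (404, 163, 25, 18) [496.8 345.   24. ]
wrist [ 189. -106.] [ 180. -121.] amber [190.6 375.8] (183, 359, 21, 40) [ 555.3 -233.5   24. ]
side [387. 445.] [389. 438.] amber [385.4 451.5] (378, 438, 20, 22) [451.  328.6  24. ]
scene [395. 168.] [396. 157.] amber [400.1 149.8] (390, 145, 21, 11) [400.6 394.5  24. ]
beaker 7.1
petri 9.1m.py:8: RuntimeWarning: invalid value encountered in divide
  def cen(c): M=cv2.moments(c); return np.array([M['m10'],M['m01']])/M['m00']
```

carry_out(
  commands=[
    [0,-0.03,-0.042,0,0,0],
    [0,-0.034,-0.047,0,0,0],
    [0,-0.034,-0.047,0,0,0],
    [0,-0.034,-0.047,0,0,0],
    [0,-0.028,-0.038,0,0,0],
    [0,0,0,0,0,0],
  ],
)

```text
t: 42.2
ee_pos: [440.0, 189.4, 208.6]
orientation: [1.024, 1.323, -1.055]
ft_force: [0.5, -0.4, -0.9]
width: 57.4
```

```bash
python3 - <<'E'
from m import *
W=grab('wrist','w13.png'); S2=grab('scene','scene3.png')
print(ctrl.get_obs()['ee_pos'].round())
am=lambda h,s,v:(s>90)&(h<25); wh=lambda h,s,v:(s<45)&(v>100)
for x,y in ((435.6,374.7),(450,321.3)):
    for n,im,f,r in (('wrist',W,True,24),('scene',S2,False,14)):
        p=proj(im,(x,y,28),f); t=proj(im,(x,y,66),f); c=blob(im,tuple(p.astype(int)),am,r); u=cen(c)
        print(n,'pred body',p.round(),'cap',t.round(),'amber',u.round(1),cv2.boundingRect(c),plane(im,u,24,f).round(1))
        v,h=int(t[1]),int(t[0]); print('   HSV at cap',cv2.cvtColor(im['pixels'],cv2.COLOR_BGR2HSV)[max(v,0)+2,h] if -2<v<478 else '-')
E
```

```text
[443. 188. 209.]
wrist pred body [362.  23.] cap [366.  11.] amber [359.3  30.1] (348, 11, 31, 30) [435.1 367.8  24. ]
   HSV at cap [42 13 96]
scene pred body [405. 157.] cap [407. 145.] amber [401.9 161.4] (391, 150, 20, 21) [438.3 360.8  24. ]
   HSV at cap [15 15 69]
wrist pred body [364.  80.] cap [369.  75.] amber [358.6  89.2] (351, 73, 25, 23) [447.5 312.1  24. ]
   HSV at cap [ 39  12 152]
scene pred body [395. 168.] cap [396. 155.] amber [398.  166.3] (390, 154, 18, 25) [446.4 338.2  24. ]
   HSV at cap [ 17  18 125]
```

```bash
python3 -c "
from h import *
ctrl.close_job(); print('done')"
```

```text
the job is handed in; nothing more can be done
done
```

The job is handed in at about 42 s of robot time. I moved the vials first, then the bungs, then the weight:
- **Vials:** one in each bay of the divided tray, at about (436,375) and (450,321).
- **Bungs:** side by side in the steel tray, at about (466,−352) and (449,−278).
- **Weight:** in the recess of the wooden block, at about (661,9).

**Confirmed by picture:** the final scene and side pictures show both bungs upright in their tray and the weight upright in the recess. The beaker and petri dish are at the same pixels as at the start. An earlier picture showed the first vial upright in its bay.

**Not fully confirmed:**
- **Second vial:** I had used all my picture views, so I only checked it by colour mask. It had a compact, upright-sized outline in its bay.
- **Final vial positions:** in the last wrist image the amber masks sat about 7–9 mm short of both release points. The last scene masks differed by 14–17 mm. I put this down to the mask catching only the lower glass, and to the arm still settling by about 3 mm.
- **Steel tray height:** one two-view check of a tray corner gave −13 mm because that corner was poorly seen. The scene and side views gave 8–11 mm against the stated 12 mm, and I used those.

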